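Refit the washed pistons of a chocolate depositor's dosing head

ROBOT

A 6-joint arm with a two-finger parallel gripper is mounted at the origin on the work surface. World frame = base frame: x ahead of the robot, y to its left, z up, the work surface at z = 0. Lengths are in mm, angles in rad, forces in N, time in s.
With the tool pointing down it reaches from about 275 to 850 mm from the base axis. Payload 19 kg.
Tool frame: the origin (TCP) lies at the very end of the fingers, on their centre line; the grasp point (between the pads) lies 19 mm behind it; z points along the fingers, y is the direction in which the jaws open and shut (so a half turn about z gives the same grasp; the last joint's range is limited). The gripper opens to 85 mm and grips with 20 to 120 N. Pads are 22 mm wide; open, the fingers measure 114 mm over their backs; the gripper's body (76 mm by 85 mm) begins 54 mm behind the grasp point. The pads swing forward as they close: fully open they stand 13 mm farther back than shut.
Start: joints at [1.204, 0.15, 1.437, -0, 1.554, -0.134], TCP at [132.66, 559.456, 231.267] pointing down, gripper open.
Joint ranges: [-2.8, 2.8], [-0.68, 2.1], [0.12, 2.68], [-1.39, 4.53], [0.16, 2.79], [-2.81, 2.81]. Speed limits (rad/s): [1.89, 1.89, 2.22, 3.01, 3.01, 3.01].

INTERFACE

Orientations are given as [roll, pitch, yaw] about the fixed x, y, z axes, in that order (R = Rz(yaw) Ry(pitch) Rx(roll)).
In Python, from bench import * gives the robot as it stands.
- The arm moves only by the shell command python3 -m inch 'ROWS' [OPENING] [FORCE]. ROWS is JSON, one flat list of numbers, 4 for each row, row after row: the shift along the tool's x, y, z in m, then the turn about the tool's z in rad. In form: [tx, ty, tz, turn, tx, ty, tz, turn, ...]. A call has exactly 10 rows; each row is the pose to reach, as a shift and turn from the pose commanded when the call began, along the tool's axes at that moment; what a row does not reach only later rows make up. A row lasts 1/10 s, in which the tool goes at most 50 mm and 8.59 degrees, less where a joint would pass 70% of its speed; a pose out of reach is approached as far as the arm can. A call with a gripper value outside its range is refused whole. OPENING is the closure, from 0 (fully open) to 1 (shut), set as the call begins (- or left out, the last holds). The fingers move at their own pace and stop on an object; FORCE is the grip in N (left out, the last holds). Time passes only in rows, so rows that repeat a pose let the fingers close, or fill a call up. It gives the time, the measured TCP pose, the force and the opening at its end, in the units of the state.
- sense(): the state, without advancing time (a new reading comes with each control period).
- snapshot(name): name is "scene" or "side" or "wrist"; returns a dict with "color" (480x640x3 uint8, red, green, blue), "fx", "fy", "cx", "cy" (pixels), "view" (4x4, takes a point from world to camera coordinates). Camera axes: x right, y up, looking along -z (the intrinsics and any distortion apply to the point x, -y, -z); pixel columns grow to the right and rows downward; lengths in mm; the calibration is good to about 2 mm. A picture is of the moment at which its call begins. There is no depth.
- close_job(): hands the job in, once; it reports no verdict.
Trained networks look in the newest picture that a camera, given by its name, has taken for a name from the list of things; names that differ only in an ending like _2 or _b are one class to them, and where a whole thing is asked for, a point or a joint stands for the part that bears it (a point fixed in the world has none). Each returns a list of dicts, best first, with "score" (0 to 1); they miss things now and then, are a little off and sometimes report something else, mostly with a low value. They report only what shows in the picture. A call takes as long as a camera call. They do not tell look-alikes from the thing itself.
- regions_of(target, camera): "region" (480x640 bool, what is visible of it) and "rect" ([left, top, width, height] in pixels, round what is visible of it).
The state is a dict: "time_s": time; "q": joint angles; "qvel": joint speeds; "joint_torque": joint torques, N m; "eef_pos": TCP position; "tcp_rot": TCP orientation; "contact_force": force on the tool from outside, world axes, zero at the start; "torque": the same for the moment, N m; "finger_gap": finger opening in mm.
Only numpy, scipy, OpenCV 4.12 (cv2) and the standard library are available. Lean on these libraries where they do the work, as an engineer would, in place of code of your own. Each camera call takes 0.05 s, during which the arm holds its last target.

TASK

Refit the dosing head after washing: lift the cover plate off its dowels and lay it flat on the silicone mat, then fit every piston that stands in the tray into a bore of its own, any bore, one after another. So as not to nip the seals, start each piston clearly tilted with one edge of its foot in the bore, then straighten it and slide it fully home; when all are in, seat the cover back flat on its dowels, and leave the mould and the bowls where they are.

Things in the scene. Friction and masses are not known exactly. Their poses are not given: they have to be found in the camera images.
- block: dosing block, fixed: aluminium, 88 mm (x) by 222 mm (y), top face 86 mm above the table; origin at the table under its middle. An upright steel cheek, 14 mm thick, 88 mm wide, its top 52 mm above the bore mouths, stands at each end, centred 104 mm from the middle bore along y. On the middle of each cheek top: a dowel pin 8 mm thick, 12 mm tall, tip tapered
- bore1 (a point): centre of the mouth of the first (-y end) bore of the dosing block; z up, x across the block, y along the row. The bore is round, 29.4 mm wide, vertical, 46 mm deep with a closed flat floor; the three bores stand 48 mm apart along y. The mouth lies in the block's flat top face, 86 mm above the table
- bore2 (a point): centre of the mouth of the middle bore of the dosing block; z up, x across the block, y along the row. The bore is round, 29.4 mm wide, vertical, 46 mm deep with a closed flat floor; the three bores stand 48 mm apart along y. The mouth lies in the block's flat top face, 86 mm above the table
- bore3 (a point): centre of the mouth of the third (+y end) bore of the dosing block; z up, x across the block, y along the row. The bore is round, 29.4 mm wide, vertical, 46 mm deep with a closed flat floor; the three bores stand 48 mm apart along y. The mouth lies in the block's flat top face, 86 mm above the table
- piston1_mid (a point): a steel piston: body 28 mm in diameter and 36 mm tall with two black seal bands near its flat foot, then a round stem 14 mm in diameter, 50 mm tall; 86 mm, 160 g in all. This point is on its axis half-way up, 43 mm above the foot; z from foot to stem. Stands on its foot in the tray at the start; may be absent. Fits any bore; fully home, its foot is on the bore's floor, 40 mm of stem above the mouth
- piston1_foot (a point): centre of the flat foot of the same piston as piston1_mid, 43 mm from it; z along the piston, from foot to stem
- piston2_mid (a point): a steel piston: body 28 mm in diameter and 36 mm tall with two black seal bands near its flat foot, then a round stem 14 mm in diameter, 50 mm tall; 86 mm, 160 g in all. This point is on its axis half-way up, 43 mm above the foot; z from foot to stem. Stands on its foot in the tray at the start; may be absent. Fits any bore; fully home, its foot is on the bore's floor, 40 mm of stem above the mouth
- piston2_foot (a point): centre of the flat foot of the same piston as piston2_mid, 43 mm from it; z along the piston, from foot to stem
- piston3_mid (a point): a steel piston: body 28 mm in diameter and 36 mm tall with two black seal bands near its flat foot, then a round stem 14 mm in diameter, 50 mm tall; 86 mm, 160 g in all. This point is on its axis half-way up, 43 mm above the foot; z from foot to stem. Stands on its foot in the tray at the start; may be absent. Fits any bore; fully home, its foot is on the bore's floor, 40 mm of stem above the mouth
- piston3_foot (a point): centre of the flat foot of the same piston as piston3_mid, 43 mm from it; z along the piston, from foot to stem
- cover: loose steel cover plate, 88 mm (x) by 232 mm (y), 5 mm thick, about 420 g; origin at the centre of its underside. Two 11 mm holes on its long middle line, 104 mm either side of the centre. On its pins it lies flat on both cheeks, dowels through its holes, its centre over the middle bore, underside 52 mm above the mouths; either way round will do
- cover_grip (a point): centre of the cover's black handle bar: 12 mm wide (x), 12 mm high, 90 mm long (y), along the plate's long side, carried on two 10 mm posts 36 mm either side of the centre; 46 mm straight above the centre of the plate's underside (98 mm above the mouths when seated). z up
- mat: plain beige silicone mat fixed to the table, 150 mm (x) by 260 mm (y), 4 mm thick; origin at the centre of its underside, z up. Empty at the start
- tray: shallow grey plastic tray fixed to the table, 200 x 200 mm, rim 16 mm high, floor and walls 3 mm thick; origin at the centre of its underside. The pistons stand in it with two small brass spare nozzles, 23 mm wide and 32 mm high (stay in the tray, may be touched)
- mould: pale plastic chocolate mould with brown heart-shaped fillings, 135 x 250 x 22 mm; origin at the centre of its underside; leave alone
- bowl1: white bowl, 116 mm wide, 60 mm high; origin at the centre of its underside; leave alone
- bowl2: white bowl, 100 mm wide, 55 mm high; origin at the centre of its underside; leave alone
Things that resemble listed ones, but are neither listed nor needed, are in the scene too. Of the things that look like the cover, the smallest one is meant.

How it is judged (in metres and radians):
On the way, in this order (a step that is already met when the one before it is completed fails the run):
1. the cover lies flat on the silicone mat, let go (horizontal distance between cover_grip and mat below 0.07 m and height (world z) of cover_grip below 0.056 m and angle between cover_grip's own z axis and vertical below 0.08 rad and contact force between the fingers and cover below 0.5 N), for 0.2 s.
2. a piston is started tilted (over 6 degrees) with one edge of its foot in a bore (((z of piston1_foot in the frame of bore2 above -0.01 m and x of piston1_foot in the frame of bore2 between -0.009 and 0.009 m and y of piston1_foot in the frame of bore2 between -0.058 and 0.058 m and ((angle between piston1_foot's own z axis and vertical above 0.1 rad and z of piston1_foot in the frame of bore2 below 0.001 m) or (angle between piston1_foot's own z axis and vertical above 0.2 rad and z of piston1_foot in the frame of bore2 below 0.0025 m) or (angle between piston1_foot's own z axis and vertical above 0.35 rad and z of piston1_foot in the frame of bore2 below 0.0045 m))) or (z of piston2_foot in the frame of bore2 above -0.01 m and x of piston2_foot in the frame of bore2 between -0.009 and 0.009 m and y of piston2_foot in the frame of bore2 between -0.058 and 0.058 m and ((angle between piston2_foot's own z axis and vertical above 0.1 rad and z of piston2_foot in the frame of bore2 below 0.001 m) or (angle between piston2_foot's own z axis and vertical above 0.2 rad and z of piston2_foot in the frame of bore2 below 0.0025 m) or (angle between piston2_foot's own z axis and vertical above 0.35 rad and z of piston2_foot in the frame of bore2 below 0.0045 m))) or (z of piston3_foot in the frame of bore2 above -0.01 m and x of piston3_foot in the frame of bore2 between -0.009 and 0.009 m and y of piston3_foot in the frame of bore2 between -0.058 and 0.058 m and ((angle between piston3_foot's own z axis and vertical above 0.1 rad and z of piston3_foot in the frame of bore2 below 0.001 m) or (angle between piston3_foot's own z axis and vertical above 0.2 rad and z of piston3_foot in the frame of bore2 below 0.0025 m) or (angle between piston3_foot's own z axis and vertical above 0.35 rad and z of piston3_foot in the frame of bore2 below 0.0045 m))))), for 0.1 s.
3. a first piston is fully home (((z of piston1_foot in the frame of bore2 between -0.05 and -0.043 m and x of piston1_foot in the frame of bore2 between -0.003 and 0.003 m and y of piston1_foot in the frame of bore2 between -0.052 and 0.052 m and angle between piston1_foot's own z axis and vertical below 0.06 rad) or (z of piston2_foot in the frame of bore2 between -0.05 and -0.043 m and x of piston2_foot in the frame of bore2 between -0.003 and 0.003 m and y of piston2_foot in the frame of bore2 between -0.052 and 0.052 m and angle between piston2_foot's own z axis and vertical below 0.06 rad) or (z of piston3_foot in the frame of bore2 between -0.05 and -0.043 m and x of piston3_foot in the frame of bore2 between -0.003 and 0.003 m and y of piston3_foot in the frame of bore2 between -0.052 and 0.052 m and angle between piston3_foot's own z axis and vertical below 0.06 rad))), for 0.2 s.
4. another piston is started tilted with one edge of its foot in a bore (((z of piston1_foot in the frame of bore2 above -0.01 m and x of piston1_foot in the frame of bore2 between -0.009 and 0.009 m and y of piston1_foot in the frame of bore2 between -0.058 and 0.058 m and ((angle between piston1_foot's own z axis and vertical above 0.1 rad and z of piston1_foot in the frame of bore2 below 0.001 m) or (angle between piston1_foot's own z axis and vertical above 0.2 rad and z of piston1_foot in the frame of bore2 below 0.0025 m) or (angle between piston1_foot's own z axis and vertical above 0.35 rad and z of piston1_foot in the frame of bore2 below 0.0045 m))) or (z of piston2_foot in the frame of bore2 above -0.01 m and x of piston2_foot in the frame of bore2 between -0.009 and 0.009 m and y of piston2_foot in the frame of bore2 between -0.058 and 0.058 m and ((angle between piston2_foot's own z axis and vertical above 0.1 rad and z of piston2_foot in the frame of bore2 below 0.001 m) or (angle between piston2_foot's own z axis and vertical above 0.2 rad and z of piston2_foot in the frame of bore2 below 0.0025 m) or (angle between piston2_foot's own z axis and vertical above 0.35 rad and z of piston2_foot in the frame of bore2 below 0.0045 m))) or (z of piston3_foot in the frame of bore2 above -0.01 m and x of piston3_foot in the frame of bore2 between -0.009 and 0.009 m and y of piston3_foot in the frame of bore2 between -0.058 and 0.058 m and ((angle between piston3_foot's own z axis and vertical above 0.1 rad and z of piston3_foot in the frame of bore2 below 0.001 m) or (angle between piston3_foot's own z axis and vertical above 0.2 rad and z of piston3_foot in the frame of bore2 below 0.0025 m) or (angle between piston3_foot's own z axis and vertical above 0.35 rad and z of piston3_foot in the frame of bore2 below 0.0045 m))))), for 0.1 s.
5. two pistons are fully home (((((horizontal distance between piston1_foot and bore1 below 0.003 m and z of piston1_foot in the frame of bore2 between -0.05 and -0.043 m) or (horizontal distance between piston2_foot and bore1 below 0.003 m and z of piston2_foot in the frame of bore2 between -0.05 and -0.043 m) or (horizontal distance between piston3_foot and bore1 below 0.003 m and z of piston3_foot in the frame of bore2 between -0.05 and -0.043 m)) and ((horizontal distance between piston1_foot and bore2 below 0.003 m and z of piston1_foot in the frame of bore2 between -0.05 and -0.043 m) or (horizontal distance between piston2_foot and bore2 below 0.003 m and z of piston2_foot in the frame of bore2 between -0.05 and -0.043 m) or (horizontal distance between piston3_foot and bore2 below 0.003 m and z of piston3_foot in the frame of bore2 between -0.05 and -0.043 m))) or (((horizontal distance between piston1_foot and bore1 below 0.003 m and z of piston1_foot in the frame of bore2 between -0.05 and -0.043 m) or (horizontal distance between piston2_foot and bore1 below 0.003 m and z of piston2_foot in the frame of bore2 between -0.05 and -0.043 m) or (horizontal distance between piston3_foot and bore1 below 0.003 m and z of piston3_foot in the frame of bore2 between -0.05 and -0.043 m)) and ((horizontal distance between piston1_foot and bore3 below 0.003 m and z of piston1_foot in the frame of bore2 between -0.05 and -0.043 m) or (horizontal distance between piston2_foot and bore3 below 0.003 m and z of piston2_foot in the frame of bore2 between -0.05 and -0.043 m) or (horizontal distance between piston3_foot and bore3 below 0.003 m and z of piston3_foot in the frame of bore2 between -0.05 and -0.043 m))) or (((horizontal distance between piston1_foot and bore2 below 0.003 m and z of piston1_foot in the frame of bore2 between -0.05 and -0.043 m) or (horizontal distance between piston2_foot and bore2 below 0.003 m and z of piston2_foot in the frame of bore2 between -0.05 and -0.043 m) or (horizontal distance between piston3_foot and bore2 below 0.003 m and z of piston3_foot in the frame of bore2 between -0.05 and -0.043 m)) and ((horizontal distance between piston1_foot and bore3 below 0.003 m and z of piston1_foot in the frame of bore2 between -0.05 and -0.043 m) or (horizontal distance between piston2_foot and bore3 below 0.003 m and z of piston2_foot in the frame of bore2 between -0.05 and -0.043 m) or (horizontal distance between piston3_foot and bore3 below 0.003 m and z of piston3_foot in the frame of bore2 between -0.05 and -0.043 m))))), for 0.2 s.
6. the third piston, if there is one, is started tilted in the same way; with only two, the cover is picked up again ((((z of piston1_foot in the frame of bore2 above -0.01 m and x of piston1_foot in the frame of bore2 between -0.009 and 0.009 m and y of piston1_foot in the frame of bore2 between -0.058 and 0.058 m and ((angle between piston1_foot's own z axis and vertical above 0.1 rad and z of piston1_foot in the frame of bore2 below 0.001 m) or (angle between piston1_foot's own z axis and vertical above 0.2 rad and z of piston1_foot in the frame of bore2 below 0.0025 m) or (angle between piston1_foot's own z axis and vertical above 0.35 rad and z of piston1_foot in the frame of bore2 below 0.0045 m))) or (z of piston2_foot in the frame of bore2 above -0.01 m and x of piston2_foot in the frame of bore2 between -0.009 and 0.009 m and y of piston2_foot in the frame of bore2 between -0.058 and 0.058 m and ((angle between piston2_foot's own z axis and vertical above 0.1 rad and z of piston2_foot in the frame of bore2 below 0.001 m) or (angle between piston2_foot's own z axis and vertical above 0.2 rad and z of piston2_foot in the frame of bore2 below 0.0025 m) or (angle between piston2_foot's own z axis and vertical above 0.35 rad and z of piston2_foot in the frame of bore2 below 0.0045 m))) or (z of piston3_foot in the frame of bore2 above -0.01 m and x of piston3_foot in the frame of bore2 between -0.009 and 0.009 m and y of piston3_foot in the frame of bore2 between -0.058 and 0.058 m and ((angle between piston3_foot's own z axis and vertical above 0.1 rad and z of piston3_foot in the frame of bore2 below 0.001 m) or (angle between piston3_foot's own z axis and vertical above 0.2 rad and z of piston3_foot in the frame of bore2 below 0.0025 m) or (angle between piston3_foot's own z axis and vertical above 0.35 rad and z of piston3_foot in the frame of bore2 below 0.0045 m)))) or (height (world z) of cover_grip above 0.1 m and (horizontal distance between each of piston1_foot, piston2_foot, piston3_foot and bore1 above 0.02 m or horizontal distance between each of piston1_foot, piston2_foot, piston3_foot and bore2 above 0.02 m or horizontal distance between each of piston1_foot, piston2_foot, piston3_foot and bore3 above 0.02 m)))), for 0.1 s.
At the end, for the whole second after the job is handed in: Every piston present is fully home in its own bore (foot within 3 mm of the floor and of the axis, upright within 3 degrees); the cover rests flat on both cheeks over its dowels (within 5 mm of centre, 3 mm of seated height, level within 2 degrees), let go and at rest (z of piston1_foot in the frame of bore2 between -0.05 and -0.043 m and x of piston1_foot in the frame of bore2 between -0.003 and 0.003 m and y of piston1_foot in the frame of bore2 between -0.052 and 0.052 m and angle between each of piston1_foot, piston2_foot, piston3_foot's own z axis and vertical below 0.06 rad and z of piston2_foot in the frame of bore2 between -0.05 and -0.043 m and x of piston2_foot in the frame of bore2 between -0.003 and 0.003 m and y of piston2_foot in the frame of bore2 between -0.052 and 0.052 m and z of piston3_foot in the frame of bore2 between -0.05 and -0.043 m and x of piston3_foot in the frame of bore2 between -0.003 and 0.003 m and y of piston3_foot in the frame of bore2 between -0.052 and 0.052 m and horizontal distance between cover_grip and bore2 below 0.005 m and z of cover_grip in the frame of bore2 between 0.095 and 0.101 m and angle between cover_grip's own z axis and vertical below 0.04 rad and angle between the x axis of cover_grip and the x axis of bore2, either way round below 0.06 rad and linear speed of cover below 0.02 m/s); the robot touches nothing.
It fails at once if the mould is pushed more than 3 cm from its place (distance of mould from where it was at the start of the episode above 0.03 m).
It fails at once if the larger bowl is pushed more than 3 cm from its place (distance of bowl1 from where it was at the start of the episode above 0.03 m).
It fails at once if the smaller bowl is pushed more than 3 cm from its place (distance of bowl2 from where it was at the start of the episode above 0.03 m).
Of piston1, piston2, piston3 only 2 to 3 are there at a start; the rules pass over those that are not, and their reading is None.
At some moment in a run one of cover may be knocked a few centimetres aside while the robot is not near it.
It also fails if it takes over 210 s, if anything falls off the work surface, if the arm or the gripper's body presses on something with over 40 N, if the wrist force passes 120 N, or if a joint passes its speed limit or range.

## Working session

There is one attempt and no reset: what is moved stays moved. The work goes in short steps, Python scripts to look and compute and a shell command to move; the robot and the scene stay as the last step left them, time stands still between calls to the robot, and variables do not carry over. Pictures are saved under pics/ and viewed, and the job is handed in when it is done.

I'll start by looking at the scene.

```bash
ls; mkdir -p pics; python3 - <<'E'
from bench import *
import cv2
print(sense())
for n in ["scene","side","wrist"]:
    s=snapshot(n)
    cv2.imwrite(f"pics/{n}0.png",s["color"][:,:,::-1])
    print(n,s["fx"],s["fy"],s["cx"],s["cy"],s["view"].tolist() if hasattr(s["view"],'tolist') else s["view"],[k for k in s])
E
```

```text
pics
{'time_s': 0.0, 'q': array([ 1.20399507e+00,  1.50952434e-01,  1.43799583e+00, -5.22017351e-05,
        1.55382991e+00, -1.34011411e-01]), 'qvel': array([-9.68209502e-04, -2.06401607e-03, -8.52161594e-05,  1.19234721e-03,
        3.37727363e-04,  4.77752474e-04]), 'joint_torque': array([-7.83129781e-04, -7.13061905e+01, -5.70847428e+01, -3.04042214e-04,
        9.28668160e-03,  3.20927677e-05]), 'eef_pos': array([132.60088282, 559.24660294, 230.71211252]), 'tcp_rot': array([-3.14041079e+00, -1.06673128e-04,  2.90880366e+00]), 'contact_force': array([0.24525767, 0.18021872, 1.05872391]), 'torque': array([-0.02770233, -0.02901682, -0.02192205]), 'finger_gap': 85.76951463110052}
scene 440.8932375876884 440.8932375876884 308.5522252036189 243.1097462953174 [[-0.8093259945549833, 0.5871820979018118, 0.014443629779739592, 421.0743848980937], [-0.41431663680206937, -0.5881468651120634, 0.6945682036545258, 107.4227617395722], [0.4163329905335503, 0.5561478660954112, 0.7192818585442785, -1419.6057055601207], [0.0, 0.0, 0.0, 1.0]] ['color', 'fx', 'fy', 'cx', 'cy', 'view']
side 619.1197476582208 619.1197476582208 315.9717067907666 238.42998939339128 [[0.8574827398920524, -0.5144444034110975, -0.008384902278435642, -437.7162078746656], [0.3227438542646287, 0.5251190292389769, 0.7874556556819733, -255.87798865009236], [-0.40069908325529163, -0.6779358088566456, 0.6163142735230578, -1581.1177755303686], [0.0, 0.0, 0.0, 1.0]] ['color', 'fx', 'fy', 'cx', 'cy', 'view']
wrist 350.00371366538576 350.00371366538576 321.221442934687 233.87977753114015 [[0.2305876801638723, 0.9730507814436178, -0.0012241276938991781, -574.0307541135808], [-0.9329314795194418, 0.22072258519220284, -0.2844651031457787, 36.40190448448322], [-0.2765287982802362, 0.06673617548255173, 0.958685614058985, -378.4876387882827], [0.0, 0.0, 0.0, 1.0]] ['color', 'fx', 'fy', 'cx', 'cy', 'view']
```

View pics/scene0.png

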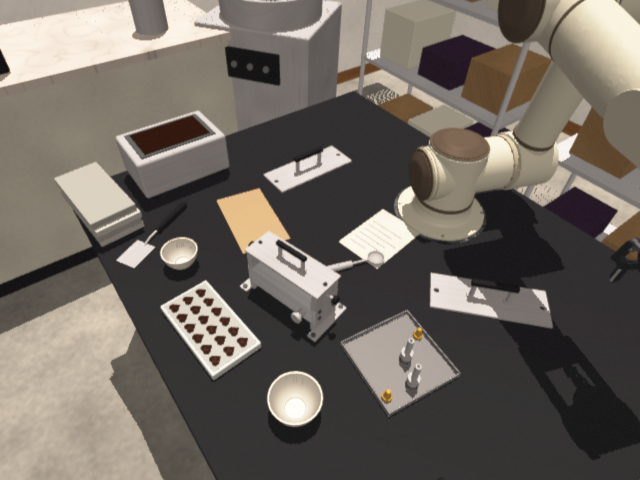

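View pics/side0.png

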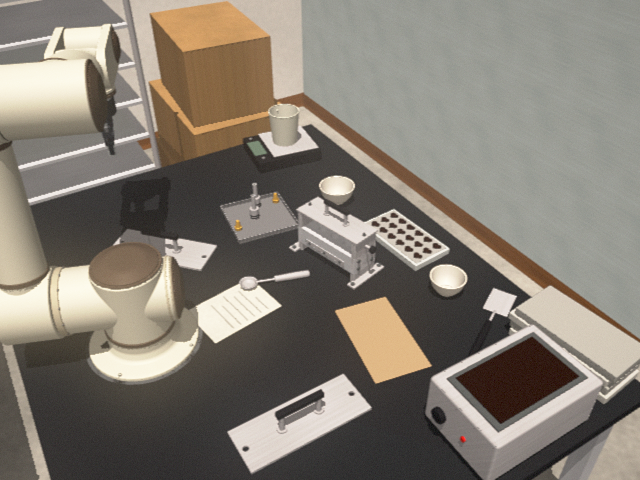

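View pics/wrist0.png

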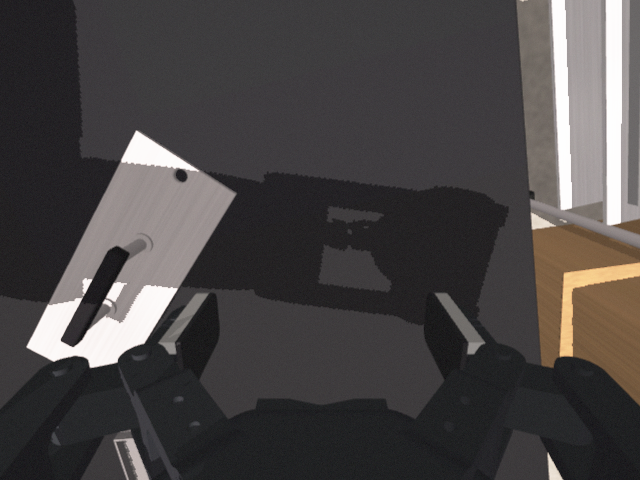

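The scene shows the block with its cover on the dowels near (290,280), the beige mat at (253,220), the tray at (400,360) with two piston stems at (408,350) and (415,375) and two brass nozzles. Two larger look-alike covers lie at (308,167) and (490,298). I'll let the networks find the things and measure them.

```bash
cat > h.py <<'E'
from bench import *
import numpy as np, cv2
from scipy.optimize import least_squares
def proj(s,P):
    P=np.atleast_2d(np.asarray(P,float)); V=np.array(s["view"])
    c=P@V[:3,:3].T+V[:3,3]
    return np.c_[s["fx"]*c[:,0]/-c[:,2]+s["cx"], s["fy"]*(-c[:,1])/(-c[:,2])+s["cy"]]
def ray(s,uv):
    V=np.array(s["view"]);R=V[:3,:3];t=V[:3,3]
    d=np.array([(uv[0]-s["cx"])/s["fx"],-(uv[1]-s["cy"])/s["fy"],-1.])
    return -R.T@t, R.T@d
def atz(s,uv,z):
    o,d=ray(s,uv); return o+d*(z-o[2])/d[2]
def tri(obs):
    A=np.zeros((3,3));b=np.zeros(3)
    for s,uv in obs:
        o,d=ray(s,uv);d=d/np.linalg.norm(d);M=np.eye(3)-np.outer(d,d);A+=M;b+=M@o
    return np.linalg.solve(A,b)
def save(s,name,crop=None,scale=1,pts=()):
    im=s["color"][:,:,::-1].copy()
    for p in pts: cv2.circle(im,(int(round(p[0])),int(round(p[1]))),2,(0,0,255),1)
    if crop: x,y,w,h=crop; im=im[y:y+h,x:x+w]
    im=cv2.resize(im,None,fx=scale,fy=scale,interpolation=cv2.INTER_CUBIC)
    cv2.imwrite("pics/"+name+".png",im)
E
python3 - <<'E'
from h import *
S={n:snapshot(n) for n in ["scene","side"]}
for n in S:
    for t in ["block","cover","mat","tray","piston1_mid","mould","bowl1","bowl2"]:
        for r in regions_of(t,n)[:4]:
            m=r["region"]; ys,xs=np.nonzero(m)
            print(n,t,round(r["score"],2),np.round(r["rect"]),"cen",xs.mean().round(1),ys.mean().round(1), m.sum())
save(S["scene"],"sc_a",(220,200,260,220),3)
save(S["side"],"si_a",(200,130,260,200),3)
E
```

```text
scene block 0.62 [242. 238. 102. 103.] cen 295.8 297.7 3042
scene cover 0.83 [246. 232.  96.  69.] cen 293.0 264.7 2778
scene cover 0.65 [266. 145.  84.  45.] cen 306.7 167.3 1930
scene cover 0.62 [430. 269. 124.  60.] cen 489.2 299.9 4296
scene cover 0.24 [402. 341.  13.  25.] cen 406.9 353.3 217
scene mat 0.86 [220. 192.  69.  63.] cen 250.3 217.9 2348
scene tray 0.88 [344. 312. 113. 108.] cen 397.3 361.6 6211
scene tray 0.22 [400. 336.  16.  28.] cen 406.8 352.6 245
scene mould 0.81 [162. 280. 101. 102.] cen 210.3 329.2 5036
scene mould 0.49 [243. 242. 104.  98.] cen 296.2 297.8 3015
scene mould 0.35 [220. 190.  70.  66.] cen 250.6 217.6 2393
scene bowl1 0.81 [267. 372.  55.  57.] cen 294.8 398.8 2355
scene bowl1 0.66 [161. 238.  38.  29.] cen 179.4 253.1 883
scene bowl2 0.81 [267. 372.  55.  57.] cen 294.8 398.8 2355
scene bowl2 0.66 [161. 238.  38.  29.] cen 179.4 253.1 883
side block 0.77 [289. 204.  97.  87.] cen 338.6 249.7 3021
side cover 0.73 [299. 199.  78.  46.] cen 336.1 219.8 1743
side cover 0.69 [229. 375. 141.  95.] cen 296.8 422.7 6392
side mat 0.95 [334. 294.  99.  92.] cen 381.4 339.6 4557
side mat 0.6 [250. 196.   8.  30.] cen 253.0 208.0 187
side tray 0.65 [224. 190.  76.  52.] cen 258.5 218.5 2324
side piston1_mid 0.49 [428. 264.  40.  31.] cen 447.4 279.2 925
side mould 0.89 [369. 211.  79.  58.] cen 406.4 239.9 2466
side mould 0.18 [429. 266.  39.  30.] cen 446.8 279.5 947
side bowl1 0.87 [429. 266.  35.  29.] cen 447.0 279.5 909
side bowl1 0.64 [322. 175.  32.  32.] cen 336.4 188.6 741
side bowl2 0.87 [429. 266.  35.  29.] cen 447.0 279.5 909
side bowl2 0.64 [322. 175.  32.  32.] cen 336.4 188.6 741
```

View pics/sc_a.png

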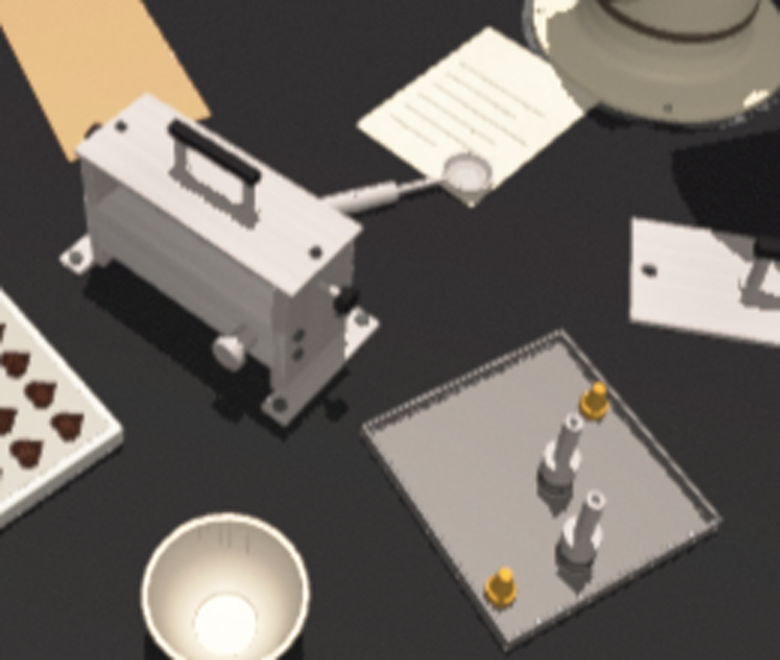

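View pics/si_a.png

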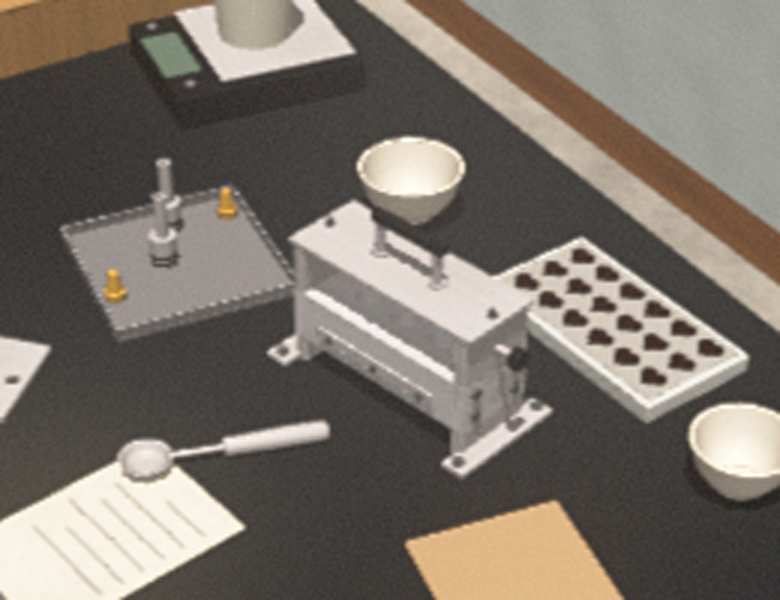

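```bash
python3 - <<'E'
from h import *
sc=snapshot("scene");si=snapshot("side")
c=lambda l:[np.array(p)/3+np.array([220,200]) for p in l]
d=lambda l:[np.array(p)/3+np.array([200,130]) for p in l]
# cover: corners by scene
for n,p in zip("ltrb12",c([(77,150),(148,95),(361,230),(293,293),(121,126),(316,252)])): print("sc cov",n,atz(sc,p,143).round(1))
for n,p in zip("ltrb12",d([(291,239),(358,202),(534,303),(462,343),(329,222),(492,313)])): print("si cov",n,atz(si,p,143).round(1))
for n,p in zip(("h1","h2"),c([(175,127),(255,178)])): print("sc handle",atz(sc,p,190).round(1))
# mat corners scene/side z=4
for p in [(218,195),(262,189),(290,236)]: print("mat sc",atz(sc,p,4).round(1))
for p in [(335,307),(386,297),(430,365),(378,381)]: print("mat si",atz(si,p,4).round(1))
# pistons: stem tops z 3+86=89
A=c([(574,424),(596,500)]);B=d([(163,163),(160,198)])
print("sc tops",[atz(sc,p,89).round(1) for p in A]);print("si tops",[atz(si,p,89).round(1) for p in B])
for a in A:
  for b in B: print("tri",tri([(sc,a),(si,b)]).round(1))
print("nozzles",[atz(sc,p,33).round(1) for p in c([(600,388),(503,573)])])
print("tray sc",[atz(sc,p,16).round(1) for p in c([(363,428),(562,333),(719,520),(510,645)])])
print("bowl1",atz(sc,(295,398),30).round(0),"bowl2",atz(sc,(179.4,253),30).round(0),"mould",[atz(sc,p,22).round() for p in [(162,320),(207,282),(260,344),(214,374)]])
E
```

```text
sc cov l [655.7 -81.4 143. ]
sc cov t [ 573.3 -102.4  143. ]
sc cov r [518.1 120.4 143. ]
sc cov b [598.1 138.6 143. ]
sc cov 1 [611.7 -84.1 143. ]
sc cov 2 [560.2 117.5 143. ]
si cov l [516.1 112.8 143. ]
si cov t [603.1 132.8 143. ]
si cov r [655.1 -91.1 143. ]
si cov b [ 566.7 -105.4  143. ]
si cov 1 [561.4 118.2 143. ]
si cov 2 [614.1 -83.4 143. ]
sc handle [599. -18. 190.]
sc handle [578.9  62.3 190. ]
mat sc [ 548.5 -467.8    4. ]
mat sc [ 413.9 -411.6    4. ]
mat sc [ 462.4 -174.6    4. ]
mat si [ 473.9 -160.1    4. ]
mat si [ 613.3 -199.9    4. ]
mat si [ 563.4 -448.9    4. ]
mat si [ 427.6 -423.1    4. ]
sc tops [array([475. , 323.6,  89. ]), array([506.5, 376.6,  89. ])]
si tops [array([505.1, 373.1,  89. ]), array([472.7, 315.1,  89. ])]
tri [489.2 333.3 115.9]
tri [474.1 321.6  85.2]
tri [505.9 375.9  87.3]
tri [491.  365.6  54.6]
nozzles [array([401. , 293.5,  33. ]), array([572.5, 363.2,  33. ])]
tray sc [array([572.4, 203.9,  16. ]), array([376.7, 230.3,  16. ]), array([401.9, 423.3,  16. ]), array([597.8, 401. ,  16. ])]
bowl1 [744. 258.  30.] bowl2 [ 767. -275.   30.] mould [array([895., -99.,  22.]), array([ 750., -144.,   22.]), array([734.,  98.,  22.]), array([858., 104.,  22.])]
```

Measured: the cover (seated, z_top 143) is centred at about (587,17) with its long axis turned +0.25 rad. The mat centre is (519,-308), turned about -0.19. The pistons are at (474,322) and (505,375), and there are only two. Next is a helper that turns a target into shifts, then the approach.

```bash
cat >> h.py <<'E'
from scipy.spatial.transform import Rotation as Ro
def go(x,y,z,yaw=None):
    s=sense();R=Ro.from_euler('xyz',s["tcp_rot"]);p=np.array(s["eef_pos"])
    d=R.inv().apply(np.array([x,y,z])-p)/1000
    t=0 if yaw is None else -((yaw-s["tcp_rot"][2]+np.pi)%(2*np.pi)-np.pi)
    print("t",round(s["time_s"],2),"at",p.round(1),"rot",np.round(s["tcp_rot"],3),"-> t",d.round(4),"turn",round(t,3),"F",np.round(s["contact_force"],1),"gap",round(s["finger_gap"],1),"q6",round(s["q"][5],2))
E
python3 -m inch '[-0.02,-0.01,-0.005,0.1, -0.05,-0.035,-0.01,0.2, -0.085,-0.06,-0.02,0.3, -0.12,-0.085,-0.03,0.4, -0.155,-0.11,-0.04,0.5, -0.19,-0.135,-0.04,0.6, -0.22,-0.16,-0.04,0.7, -0.25,-0.185,-0.04,0.8, -0.28,-0.205,-0.04,0.9, -0.29,-0.215,-0.04,1.0]' 0 
python3 -c "
from h import *
go(587,17.3,270,1.824)"
```

```text
time_s: 2.15
eef_pos: [366.9, 281.3, 271.3]
tcp_rot: [3.141, 0.001, 1.902]
contact_force: [-0.1, 0.2, 1.0]
finger_gap: 85.1
t 2.15 at [366.9 281.3 271.3] rot [3.141e+00 1.000e-03 1.902e+00] -> t [-0.3213  0.1222  0.0016] turn 0.078 F [-0.1  0.2  1. ] gap 85.1 q6 0.16
```

```bash
python3 -m inch '[-0.02,0.007,0,0.02, -0.05,0.02,0,0.04, -0.09,0.035,0,0.06, -0.13,0.05,0,0.07, -0.17,0.065,0,0.078, -0.21,0.08,0,0.078, -0.25,0.095,0,0.078, -0.285,0.108,0,0.078, -0.31,0.118,0,0.078, -0.321,0.122,0,0.078]'
python3 - <<'E'
from h import *
go(587,17.3,270,1.824)
for n in ["wrist"]:
    s=snapshot(n); save(s,"w1"); 
    print(np.array(s["view"]).round(3).tolist())
    for r in regions_of("cover","wrist")[:3]: print(r["score"],r["rect"])
    R=Ro.from_euler('z',0.253)
    L=[(-44,-116,143),(44,-116,143),(44,116,143),(-44,116,143),(0,-104,143),(0,104,143),(0,-45,190),(0,45,190)]
    print(proj(s,[R.apply(p)+[587,17.3,0] for p in L]).round(1).tolist())
E
```

```text
time_s: 3.15
eef_pos: [587.9, 19.1, 270.7]
tcp_rot: [-3.141, 0.0, 1.829]
contact_force: [0.4, 0.8, -0.3]
finger_gap: 85.1
t 3.15 at [587.9  19.1 270.7] rot [-3.141  0.     1.829] -> t [-0.0015 -0.0013  0.0007] turn 0.005 F [ 0.4  0.8 -0.3] gap 85.1 q6 -0.36
[[0.967, 0.255, -0.0, -572.436], [-0.245, 0.927, -0.285, 174.543], [-0.072, 0.275, 0.959, -378.658], [0.0, 0.0, 0.0, 1.0]]
0.64 [0.0, 383.9, 104.0, 88.3]
0.6 [258.0, 66.2, 126.2, 284.7]
0.44 [306.4, 40.5, 94.8, 315.2]
[[270.6, 351.5], [369.2, 352.0], [383.8, 67.5], [258.8, 66.8], [320.0, 340.0], [321.2, 85.6], [320.1, 305.4], [320.7, 177.2]]
```

View pics/w1.png

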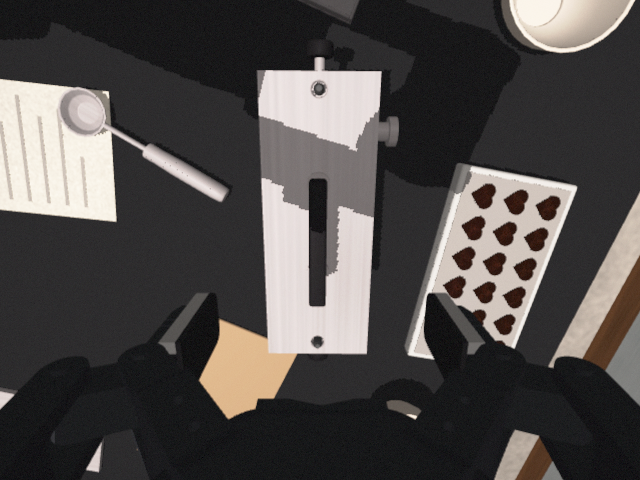

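The wrist view shows the dowel holes at (319,89) and (317,342) and the handle from (318,178) to (317,306). All of these fall within 3 px of prediction, so the centre is about (585.5,16). I'll descend straddling the bar.

```bash
python3 -c "
from h import *
go(585.5,16,165,1.824)"
```

```text
t 3.25 at [587.2  20.2 270.8] rot [-3.141 -0.     1.829] -> t [-0.0036 -0.0026  0.1058] turn 0.005 F [0.6 0.3 0. ] gap 85.2 q6 -0.36
```

```bash
python3 -m inch '[-0.002,-0.001,0.01,0.005, -0.003,-0.002,0.025,0.005, -0.003,-0.002,0.04,0.005, -0.003,-0.002,0.055,0.005, -0.003,-0.002,0.07,0.005, -0.003,-0.002,0.08,0.005, -0.003,-0.002,0.09,0.005, -0.003,-0.002,0.097,0.005, -0.003,-0.002,0.102,0.005, -0.003,-0.002,0.105,0.005]'
python3 -c "
from h import *
go(585.5,16,165,1.824)
s=snapshot('wrist');save(s,'w2')"
```

```text
time_s: 4.25
eef_pos: [585.7, 17.5, 166.0]
tcp_rot: [-3.142, 0.0, 1.826]
contact_force: [0.1, -0.2, -0.4]
finger_gap: 85.6
t 4.25 at [585.7  17.5 166. ] rot [-3.142  0.     1.826] -> t [-0.0014 -0.0005  0.001 ] turn 0.002 F [ 0.1 -0.2 -0.4] gap 85.6 q6 -0.36
```

View pics/w2.png

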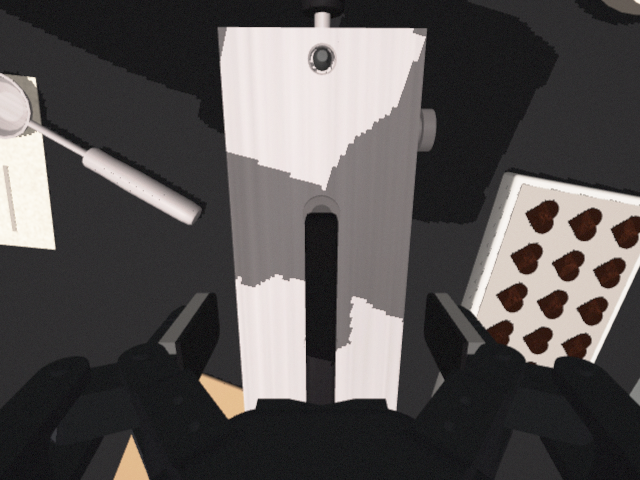

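The handle is centred between the pads at column 321. I'll close on it.

```bash
python3 -m inch '[0,0,0.001,0,0,0,0.001,0,0,0,0.001,0,0,0,0.001,0,0,0,0.001,0,0,0,0.001,0,0,0,0.001,0,0,0,0.001,0,0,0,0.001,0,0,0,0.001,0]' 1 70
python3 -c "
from h import *
go(585.5,16,165,1.824)"
```

```text
time_s: 5.3
eef_pos: [585.6, 17.5, 165.6]
tcp_rot: [3.141, 0.0, 1.826]
contact_force: [-3.1, -1.2, 4.8]
finger_gap: 10.6
t 5.3 at [585.6  17.5 165.6] rot [3.141 0.    1.826] -> t [-0.0014 -0.0005  0.0006] turn 0.002 F [-3.1 -1.2  4.8] gap 10.6 q6 -0.36
```

Gripped, seated grip pose recorded as (585.6, 17.5, 165.6, yaw 1.826). Lifting straight up.

```bash
python3 -m inch '[0,0,-0.004,0,0,0,-0.010,0,0,0,-0.018,0,0,0,-0.026,0,0,0,-0.034,0,0,0,-0.044,0,0,0,-0.054,0,0,0,-0.062,0,0,0,-0.068,0,0,0,-0.07,0]'
python3 -c "
from h import *
s=snapshot('scene');save(s,'sc2',(200,150,266,200),3)
go(519.5,-308,180,1.824-0.439)"
```

```text
time_s: 6.3
eef_pos: [585.8, 17.5, 236.1]
tcp_rot: [3.141, 0.0, 1.826]
contact_force: [0.5, -0.1, -4.9]
finger_gap: 10.9
t 6.35 at [585.8  17.6 236. ] rot [3.141 0.    1.826] -> t [-0.2983 -0.1463  0.056 ] turn 0.441 F [-0.6 -1.  -4.7] gap 10.7 q6 -0.36
```

View pics/sc2.png

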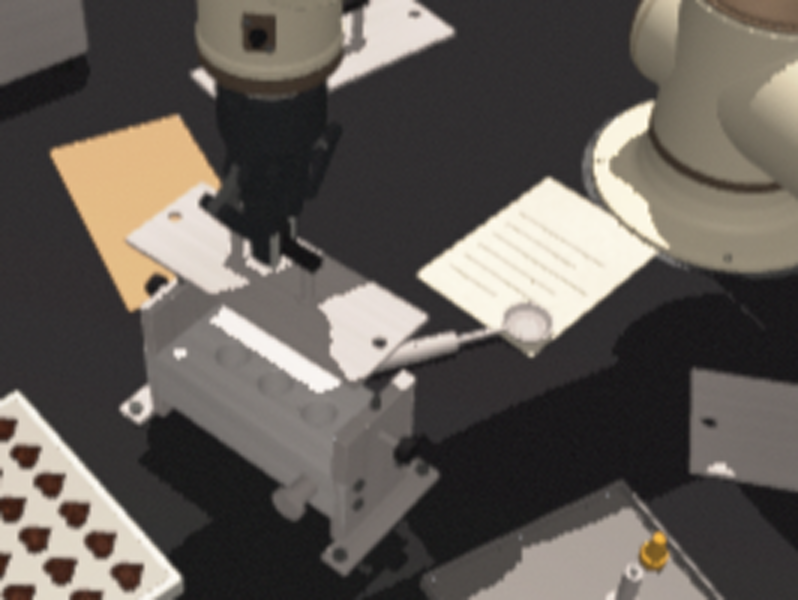

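The cover is off and the three bores are visible. Carrying it to the mat.

```bash
python3 -m inch '[-0.012,-0.006,-0.005,0.04, -0.04,-0.02,-0.01,0.09, -0.08,-0.04,-0.01,0.14, -0.12,-0.06,-0.01,0.2, -0.16,-0.08,0,0.26, -0.2,-0.1,0.01,0.32, -0.235,-0.118,0.02,0.37, -0.265,-0.133,0.03,0.4, -0.288,-0.142,0.04,0.43, -0.298,-0.146,0.05,0.441]'
python3 -c "
from h import *
s=snapshot('side');save(s,'si3',(280,200,240,200),3)
go(519.5,-308,33,1.824-0.439)"
```

```text
time_s: 7.35
eef_pos: [518.4, -310.2, 184.5]
tcp_rot: [-3.141, 0.0, 1.38]
contact_force: [1.0, 1.4, -4.6]
finger_gap: 10.7
t 7.4 at [ 518.  -310.3  182.6] rot [-3.139 -0.     1.38 ] -> t [0.0024 0.0014 0.1496] turn -0.005 F [-1.6 -1.8 -7.6] gap 10.5 q6 -0.48
```

View pics/si3.png

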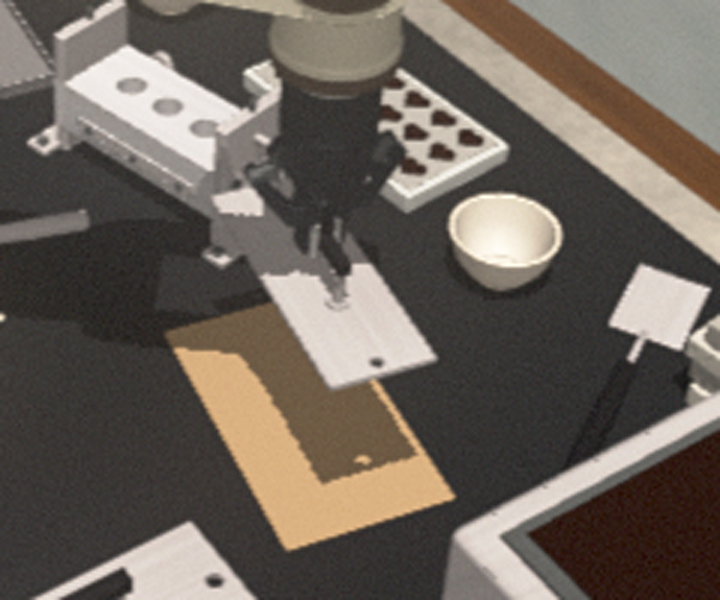

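```bash
python3 -m inch '[0.001,0.001,0.008,-0.002, 0.002,0.001,0.022,-0.005, 0.002,0.001,0.038,-0.005, 0.002,0.001,0.056,-0.005, 0.002,0.001,0.074,-0.005, 0.002,0.001,0.092,-0.005, 0.002,0.001,0.108,-0.005, 0.002,0.001,0.121,-0.005, 0.002,0.001,0.13,-0.005, 0.002,0.001,0.136,-0.005]'
python3 -c "
from h import *
go(519.5,-308,33,1.824-0.439)"
```

```text
time_s: 8.4
eef_pos: [520.9, -305.4, 48.6]
tcp_rot: [-3.141, -0.0, 1.39]
contact_force: [-0.3, 0.1, -4.1]
finger_gap: 11.0
t 8.4 at [ 520.9 -305.4   48.6] rot [-3.141 -0.     1.39 ] -> t [-0.0028 -0.0009  0.0156] turn 0.005 F [-0.3  0.1 -4.1] gap 11.0 q6 -0.48
```

```bash
python3 -m inch '[0,0,0.003,0, 0,0,0.006,0, 0,0,0.009,0, 0,0,0.011,0, 0,0,0.013,0, 0,0,0.014,0, 0,0,0.015,0, 0,0,0.016,0, 0,0,0.0165,0, 0,0,0.017,0]'
python3 -c "
from h import *
go(519.5,-308,33,1.824-0.439)"
```

```text
time_s: 9.4
eef_pos: [520.9, -305.9, 32.4]
tcp_rot: [3.142, 0.0, 1.39]
contact_force: [0.2, -0.5, -4.4]
finger_gap: 10.5
t 9.4 at [ 520.9 -305.9   32.4] rot [3.142 0.    1.39 ] -> t [-0.0023 -0.001  -0.0006] turn 0.005 F [ 0.2 -0.5 -4.4] gap 10.5 q6 -0.48
```

```bash
python3 -m inch '[0,0,0.0005,0, 0,0,0.001,0, 0,0,0.0015,0, 0,0,0.002,0, 0,0,0.002,0, 0,0,0.002,0, 0,0,0.002,0, 0,0,0.002,0, 0,0,0.002,0, 0,0,0.002,0]'
python3 -c "
from h import *
go(519.5,-308,33,1.824-0.439)"
```

```text
time_s: 10.4
eef_pos: [520.9, -305.9, 31.6]
tcp_rot: [3.141, 0.0, 1.39]
contact_force: [-6.9, 4.9, 13.4]
finger_gap: 10.8
t 10.4 at [ 520.9 -305.9   31.6] rot [3.141 0.    1.39 ] -> t [-0.0023 -0.001  -0.0014] turn 0.005 F [-6.9  4.9 13.4] gap 10.8 q6 -0.48
```

On the mat at TCP z 31.6, exactly the height predicted. Release and go up.

```bash
python3 -m inch '[0,0,-0.001,0, 0,0,-0.001,0, 0,0,-0.001,0, 0,0,-0.001,0, 0,0,-0.001,0, 0,0,-0.001,0, 0,0,-0.001,0, 0,0,-0.001,0, 0,0,-0.001,0, 0,0,-0.001,0]' 0
python3 -m inch '[0,0,-0.01,0, 0,0,-0.03,0, 0,0,-0.06,0, 0,0,-0.09,0, 0,0,-0.12,0, 0,0,-0.15,0, 0,0,-0.18,0, 0,0,-0.2,0, 0,0,-0.21,0, 0,0,-0.22,0]' 0
python3 -c "
from h import *
s=snapshot('side');save(s,'si4',(280,200,240,200),3)
w=snapshot('wrist');save(w,'w4')
go(519.5,-308,250,1.824-0.439)"
```

```text
time_s: 11.4
eef_pos: [520.8, -305.9, 31.3]
tcp_rot: [-3.142, 0.0, 1.39]
contact_force: [0.7, -0.4, 1.0]
finger_gap: 85.4
time_s: 12.4
eef_pos: [520.7, -305.8, 251.9]
tcp_rot: [3.142, 0.0, 1.39]
contact_force: [-0.6, 0.3, -1.0]
finger_gap: 85.3
t 12.5 at [ 521.  -305.9  252.2] rot [3.141e+00 1.000e-03 1.390e+00] -> t [-0.0023 -0.0011  0.0022] turn 0.005 F [ 0.3 -0.3  0.3] gap 85.6 q6 -0.48
```

View pics/si4.png

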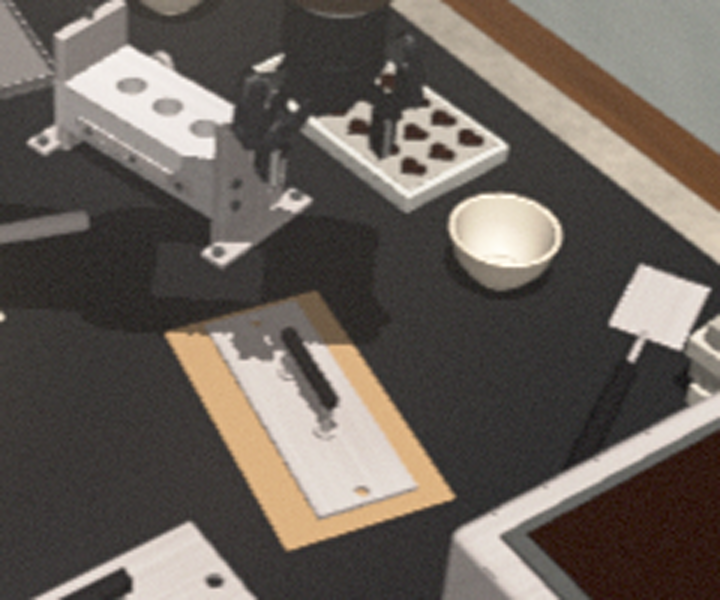

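View pics/w4.png

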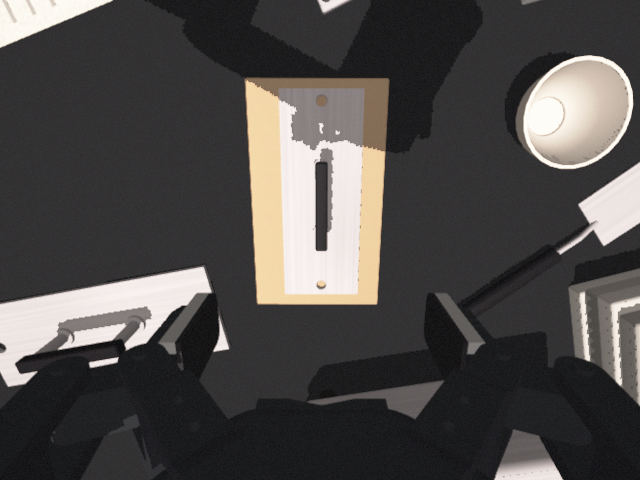

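The cover lies flat in the middle of the mat: handle at (321,205) in the wrist view, beige margins on all sides. Next I go over the block to measure the bores.

```bash
python3 -c "
from h import *
go(585.6,17.5,270,1.826)"
```

```text
t 12.5 at [ 521.  -305.9  252.2] rot [3.141e+00 1.000e-03 1.390e+00] -> t [ 0.3298  0.0054 -0.018 ] turn -0.436 F [ 0.3 -0.3  0.3] gap 85.6 q6 -0.48
```

```bash
python3 -m inch '[0.015,0,-0.005,-0.04, 0.045,0,-0.01,-0.09, 0.085,0.001,-0.018,-0.14, 0.13,0.002,-0.018,-0.2, 0.175,0.003,-0.018,-0.26, 0.22,0.004,-0.018,-0.32, 0.26,0.005,-0.018,-0.37, 0.295,0.005,-0.018,-0.4, 0.318,0.005,-0.018,-0.43, 0.33,0.005,-0.018,-0.436]'
python3 -m inch '[0.33,0.005,-0.018,-0.436,0.33,0.005,-0.018,-0.436,0.33,0.005,-0.018,-0.436,0.33,0.005,-0.018,-0.436,0.33,0.005,-0.018,-0.436,0.33,0.005,-0.018,-0.436,0.33,0.005,-0.018,-0.436,0.33,0.005,-0.018,-0.436,0.33,0.005,-0.018,-0.436,0.33,0.005,-0.018,-0.436]' >/dev/null & sleep 0; kill %1 2>/dev/null; echo
```

```text
time_s: 13.5
eef_pos: [584.9, 20.4, 268.6]
tcp_rot: [-3.14, -0.001, 1.83]
contact_force: [-0.5, -0.4, -0.6]
finger_gap: 85.4
```

I sent a stray second command there and killed it straight away. Checking whether the arm moved.

```bash
sleep 2; python3 - <<'E'
from h import *
go(585.6,17.5,270,1.826)
w=snapshot('wrist');save(w,'w5')
E
```

```text
t 13.5 at [584.9  20.4 268.6] rot [-3.14e+00 -1.00e-03  1.83e+00] -> t [-0.003  -0.     -0.0014] turn 0.004 F [-0.5 -0.4 -0.6] gap 85.4 q6 -0.36
```

View pics/w5.png

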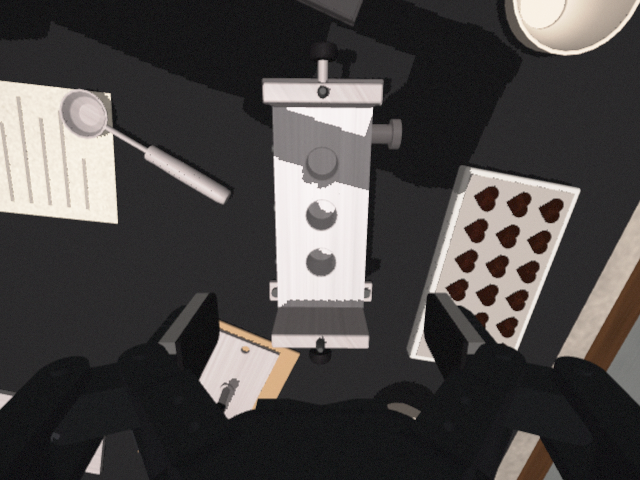

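The arm didn't move. The wrist view shows the bores near (322,163), (321,215) and (321,262), and the dowels near (323,90) and (320,345). Zooming in for a fit.

```bash
python3 - <<'E'
import cv2
im=cv2.imread("pics/w5.png")
cv2.imwrite("pics/w5a.png",cv2.resize(im[140:290,240:400],None,fx=4,fy=4,interpolation=cv2.INTER_CUBIC))
im=cv2.imread("pics/si4.png")
cv2.imwrite("pics/si4a.png",cv2.resize(im[0:200,20:320],None,fx=2.6,fy=2.6,interpolation=cv2.INTER_CUBIC))
E
```

```text
(no output)
```

View pics/w5a.png

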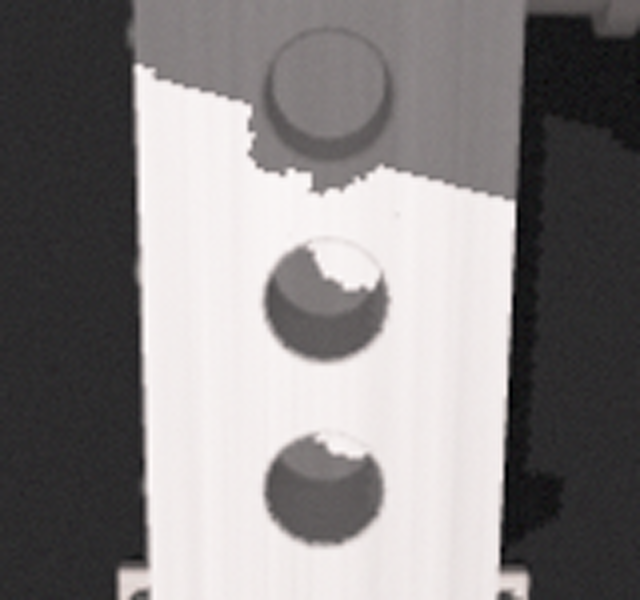

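View pics/si4a.png

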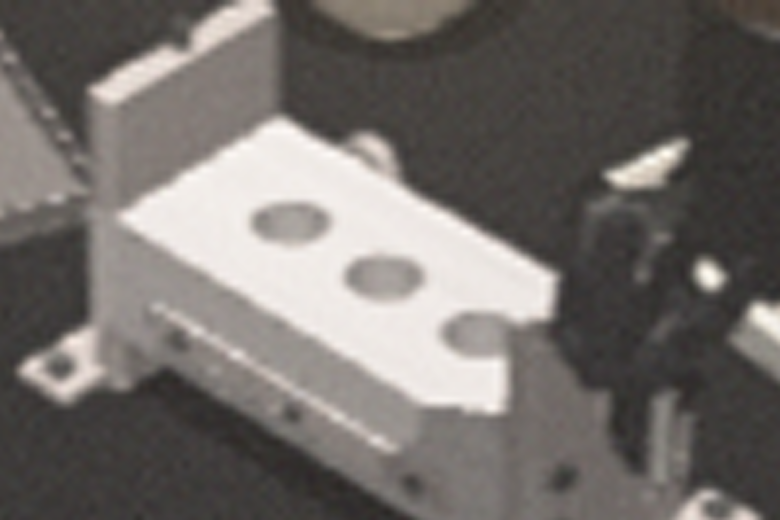

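```bash
python3 - <<'E'
from h import *
w=snapshot('wrist');si=snapshot('side');sc=snapshot('scene')
W=[(320.9,262.1),(321.5,214.9),(322.1,163.5)]
P=[atz(w,p,86) for p in W]; print("wrist",np.round(P,1).tolist())
Q=[atz(si,p,86) for p in [(335.9,235.6),(323.8,228.6)]]; print("side b2,b3",np.round(Q,1).tolist())
sense();go(585.6,17.5,270,1.826)
print("dowels wrist", [atz(w,p,150).round(1) for p in [(322.7,90),(320.5,344)]])
E
```

```text
wrist [[597.6, -30.7, 86.0], [585.9, 15.8, 86.0], [574.1, 62.5, 86.0]]
side b2,b3 [[586.0, 13.6, 86.0], [573.8, 60.0, 86.0]]
t 13.7 at [585.   17.4 269. ] rot [-3.141  0.     1.826] -> t [-0.0001  0.0006 -0.001 ] turn -0.0 F [-0.7  0.1 -0.8] gap 85.3 q6 -0.36
dowels wrist [array([560.1, 116.5, 150. ]), array([610.2, -79.3, 150. ])]
```

The arm was still settling when that picture was taken, so I'll repeat it at rest.

```bash
python3 - <<'E'
from h import *
w=snapshot('wrist');save(w,'w6',(240,140,160,150),4)
np.save("w6view.npy",w["view"])
go(585.6,17.5,270,1.826)
E
```

```text
t 13.75 at [585.   17.  269.1] rot [-3.141  0.     1.825] -> t [ 0.0003  0.0007 -0.0009] turn -0.001 F [ 0.  -0.7  0. ] gap 85.4 q6 -0.36
```

View pics/w6.png

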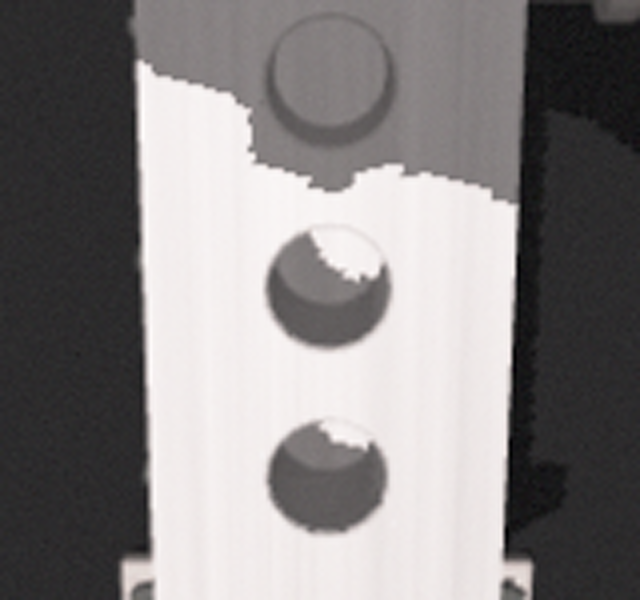

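```bash
python3 - <<'E'
from h import *
w=snapshot('wrist');w["view"]=np.load("w6view.npy")
W=[(327.5,474.5),(329,286.5),(331,80)]
P=np.array([atz(w,np.array(p)/4+[240,140],86) for p in W]); print(P.round(1).tolist())
print(np.linalg.norm(np.diff(P,axis=0),axis=1), np.arctan2(-(P[2]-P[0])[0],(P[2]-P[0])[1]))
go(505.5,375.5,150,1.826)
E
```

```text
[[597.4, -30.7, 86.0], [585.8, 15.4, 86.0], [574.0, 62.1, 86.0]]
[47.56491347 48.1330121 ] 0.24714406140127798
t 13.8 at [585.   16.9 269.1] rot [-3.141  0.     1.824] -> t [0.3671 0.0131 0.1191] turn -0.002 F [ 0.6 -0.4 -0.9] gap 85.5 q6 -0.36
```

Bores: b2=(586.0,15.4), b3=(574.1,61.9), b1=(597.9,-31.1), yaw 0.25. Their spacing comes out at 47.6 and 48.1 mm, which fits the 48 mm given. Now to the pistons, above the tray first.

```bash
python3 -m inch '[0.015,0,0,0, 0.045,0.001,0,0, 0.085,0.002,0,0, 0.13,0.003,0.01,0, 0.175,0.004,0.02,0, 0.22,0.005,0.03,0, 0.265,0.006,0.04,0, 0.3,0.006,0.05,0, 0.325,0.006,0.05,0, 0.34,0.006,0.05,0]'
python3 - <<'E'
from h import *
for i in range(4): w=snapshot('wrist')
save(w,'w7')
np.save("w7view.npy",w["view"])
print(proj(w,[[474,321.6,89],[505.9,375.9,89],[505.9,375.9,3]]).round(1))
go(505.5,375.5,150,1.826)
E
```

```text
time_s: 14.8
eef_pos: [504.2, 350.0, 219.0]
tcp_rot: [-3.141, -0.0, 1.827]
contact_force: [-0.0, -1.0, 1.7]
finger_gap: 85.4
[[276.8 245. ]
 [331.8 191. ]
 [329.3 176.9]]
t 15.0 at [505.4 347.8 219.5] rot [3.141 0.    1.826] -> t [0.0268 0.007  0.0695] turn -0.0 F [0.2 0.6 0.1] gap 85.1 q6 0.22
```

View pics/w7.png

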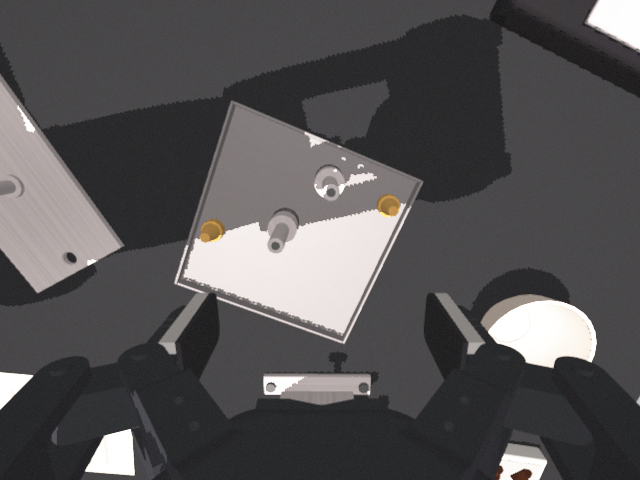

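Stem tops appear at (276,245) and (331,192), within 1 px of prediction. Descending on the far piston at (505.6,375.4).

```bash
python3 -m inch '[0.006,0.002,0.0,0, 0.016,0.004,0.005,0, 0.024,0.006,0.018,0, 0.0265,0.007,0.034,0, 0.0265,0.007,0.05,0, 0.0265,0.007,0.066,0, 0.0265,0.007,0.08,0, 0.0265,0.007,0.092,0, 0.0265,0.007,0.1,0, 0.0265,0.007,0.105,0]'
python3 - <<'E'
from h import *
for i in range(3): w=snapshot('wrist')
save(w,'w8')
print(proj(w,[[505.6,375.4,89]]).round(1))
go(505.6,375.4,58,1.826)
E
```

```text
time_s: 16.0
eef_pos: [505.2, 375.7, 113.4]
tcp_rot: [-3.141, 0.0, 1.826]
contact_force: [0.4, -0.6, -0.8]
finger_gap: 85.6
[[323.1 276.9]]
t 16.15 at [505.4 375.8 114.4] rot [3.141 0.    1.826] -> t [-0.0004  0.0001  0.0564] turn -0.0 F [ 0.2  0.6 -0. ] gap 85.4 q6 0.26
```

View pics/w8.png

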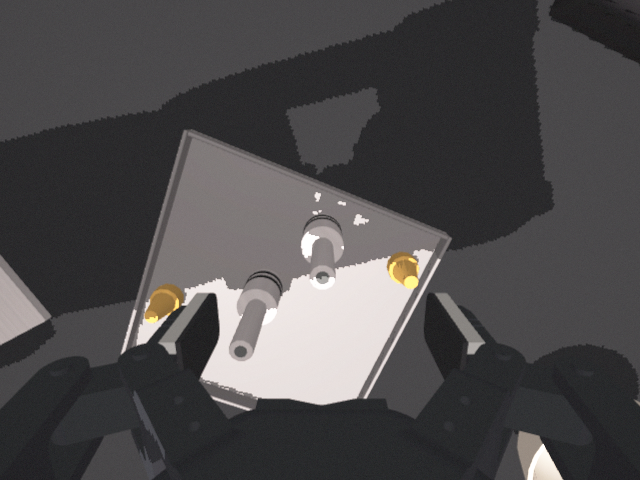

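```bash
python3 -m inch '[0,0,0.006,0, 0,0,0.014,0, 0,0,0.022,0, 0,0,0.03,0, 0,0,0.038,0, 0,0,0.045,0, 0,0,0.05,0, 0,0,0.054,0, 0,0,0.0565,0, 0,0,0.0565,0]'
python3 -m inch '[0,0,0,0,0,0,0,0,0,0,0,0,0,0,0,0,0,0,0,0,0,0,0,0,0,0,0,0,0,0,0,0,0,0,0,0,0,0,0,0]' 1 30
python3 -m inch '[0,0,0,0,0,0,-0.002,0,0,0,-0.006,0,0,0,-0.012,0,0,0,-0.018,0,0,0,-0.026,0,0,0,-0.034,0,0,0,-0.04,0,0,0,-0.045,0,0,0,-0.047,0]'
python3 - <<'E'
from h import *
for i in range(2): w=snapshot('wrist')
save(w,'w9')
s=snapshot('side');save(s,'si9',(210,130,160,120),5)
go(505.6,375.4,58,1.826)
E
```

```text
time_s: 17.15
eef_pos: [505.3, 375.7, 57.5]
tcp_rot: [-3.141, 0.0, 1.826]
contact_force: [0.0, -0.3, -0.6]
finger_gap: 85.2
time_s: 18.15
eef_pos: [505.4, 375.8, 57.9]
tcp_rot: [3.141, 0.0, 1.826]
contact_force: [-0.1, 0.0, 3.8]
finger_gap: 13.0
time_s: 19.15
eef_pos: [505.5, 375.9, 105.4]
tcp_rot: [3.141, -0.0, 1.826]
contact_force: [-0.4, -0.1, -0.8]
finger_gap: 13.0
t 19.3 at [505.3 375.7 104.7] rot [-3.141  0.     1.826] -> t [-0.0004  0.0003  0.0467] turn -0.0 F [ 0.2  0.1 -1.2] gap 12.9 q6 0.26
```

View pics/w9.png

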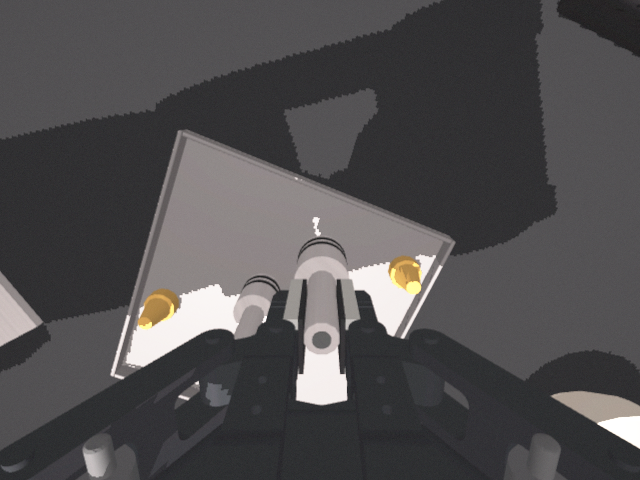

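View pics/si9.png

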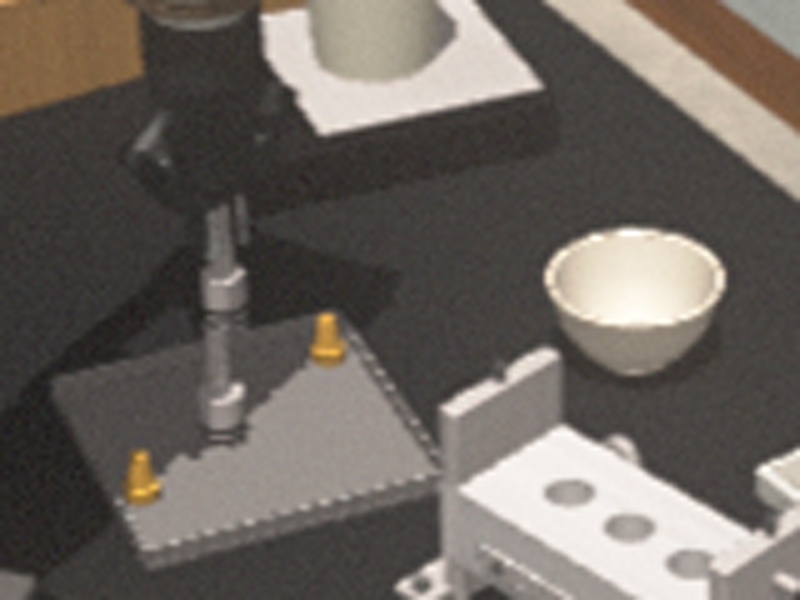

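The piston is held at TCP 55 mm above its foot. The arm only turns about the vertical, so I'll tilt the piston in the pads by easing its body against the inner face of the +y cheek. First over the cheek, high.

```bash
python3 -c "
from h import *
go(568.7,83.2,225,1.821)"
python3 -m inch '[0,0,-0.015,0,0,0,-0.04,0,0,0,-0.065,0,0,0,-0.09,0,0,0,-0.11,0,0,0,-0.118,0,0,0,-0.12,0,0,0,-0.12,0,0,0,-0.12,0,0,0,-0.12,0]'
python3 -c "
from h import *
go(568.7,83.2,225,1.821)"
```

```text
t 19.3 at [505.3 375.7 104.7] rot [-3.141  0.     1.826] -> t [-0.2991 -0.0124 -0.1203] turn 0.005 F [ 0.2  0.1 -1.2] gap 12.9 q6 0.26
time_s: 20.3
eef_pos: [505.1, 375.7, 223.8]
tcp_rot: [-3.14, 0.0, 1.826]
contact_force: [-1.0, -1.4, -2.5]
finger_gap: 13.1
t 20.3 at [505.1 375.7 223.8] rot [-3.14   0.     1.826] -> t [-0.299  -0.0122 -0.0011] turn 0.005 F [-1.  -1.4 -2.5] gap 13.1 q6 0.26
```

```bash
python3 -m inch '[-0.01,0,0,0.005, -0.03,-0.001,0,0.005, -0.06,-0.002,0,0.005, -0.1,-0.004,0,0.005, -0.14,-0.006,0,0.005, -0.18,-0.008,0,0.005, -0.22,-0.009,0,0.005, -0.255,-0.01,0,0.005, -0.285,-0.0115,0,0.005, -0.299,-0.0122,0,0.005]'
python3 -m inch '[0,0,0,0,0,0,0.006,0,0,0,0.014,0,0,0,0.022,0,0,0,0.03,0,0,0,0.038,0,0,0,0.046,0,0,0,0.051,0,0,0,0.054,0,0,0,0.054,0]'
python3 -c "
from h import *
w=snapshot('wrist');save(w,'w10')
go(568.7,83.2,171,1.821)"
```

```text
time_s: 21.3
eef_pos: [569.1, 80.5, 224.6]
tcp_rot: [-3.141, 0.001, 1.818]
contact_force: [-0.7, 0.4, -1.6]
finger_gap: 13.1
time_s: 22.3
eef_pos: [568.9, 83.3, 170.5]
tcp_rot: [-3.141, -0.0, 1.821]
contact_force: [0.1, 0.8, -3.6]
finger_gap: 12.9
t 22.35 at [569.   83.3 170.8] rot [-3.142  0.     1.821] -> t [-0.0001 -0.0003 -0.0002] turn -0.0 F [-0.1  0.  -1. ] gap 13.1 q6 -0.24
```

View pics/w10.png

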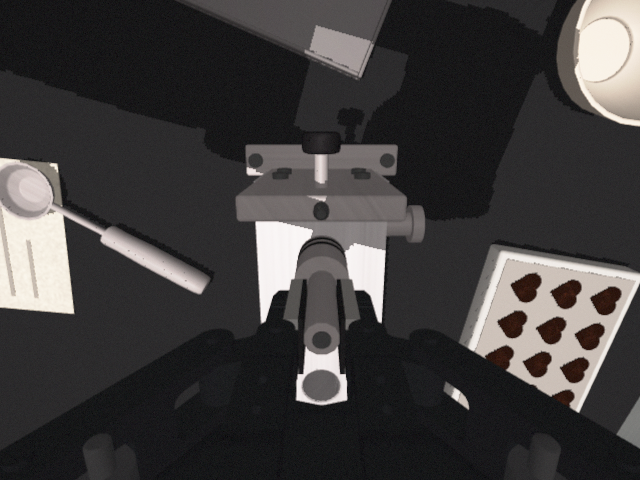

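The body hangs inside the cheek (cheek top edge at row 208). Easing toward the cheek along tool +x.

```bash
python3 -m inch '[0.002,0,0,0,0.004,0,0,0,0.006,0,0,0,0.008,0,0,0,0.01,0,0,0,0.012,0,0,0,0.013,0,0,0,0.014,0,0,0,0.015,0,0,0,0.016,0]'
python3 -m inch '[0.001,0,0,0,0.002,0,0,0,0.003,0,0,0,0.004,0,0,0,0.004,0,0,0,0.004,0,0,0,0.004,0,0,0,0.004,0,0,0,0.004,0,0,0,0.004,0]'
python3 -c "
from h import *
w=snapshot('wrist');save(w,'w11',(220,180,200,200),3)
go(568.7,83.2,171,1.821)"
```

```text
t 22.4 at [569.1  83.3 171. ] rot [3.141 0.    1.821] -> t [-0.0001 -0.0004  0.    ] turn -0.0 F [ 0.5 -0.2 -2.3] gap 12.9 q6 -0.24validation failed for argument at $...
validation failed for argument at $...
```

View pics/w11.png

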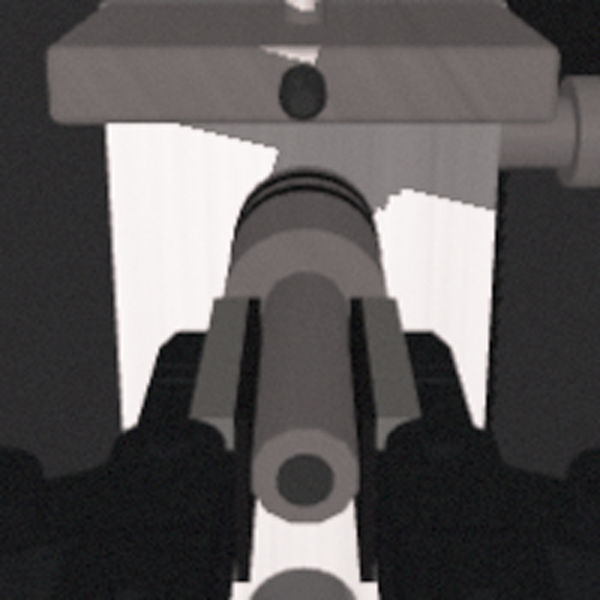

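The rows came out two numbers short. Retyping.

```bash
python3 -m inch '[0.002,0,0,0, 0.004,0,0,0, 0.006,0,0,0, 0.008,0,0,0, 0.01,0,0,0, 0.012,0,0,0, 0.013,0,0,0, 0.014,0,0,0, 0.015,0,0,0, 0.016,0,0,0]'
python3 -m inch '[0.001,0,0,0, 0.002,0,0,0, 0.003,0,0,0, 0.004,0,0,0, 0.004,0,0,0, 0.004,0,0,0, 0.004,0,0,0, 0.004,0,0,0, 0.004,0,0,0, 0.004,0,0,0]'
python3 -c "
from h import *
w=snapshot('wrist');save(w,'w11b',(220,180,200,200),3)
go(568.7,83.2,171,1.821)"
```

```text
time_s: 23.4
eef_pos: [565.2, 98.3, 171.1]
tcp_rot: [3.141, 0.001, 1.821]
contact_force: [1.1, -6.1, 1.8]
finger_gap: 13.1
time_s: 24.4
eef_pos: [564.4, 102.0, 171.4]
tcp_rot: [3.141, 0.002, 1.82]
contact_force: [0.3, -6.9, 4.0]
finger_gap: 12.9
t 24.45 at [564.4 102.  171.4] rot [3.141e+00 2.000e-03 1.820e+00] -> t [-0.0193 -0.0005  0.0004] turn -0.001 F [ 0.7 -7.8  4.5] gap 13.1 q6 -0.2
```

View pics/w11b.png

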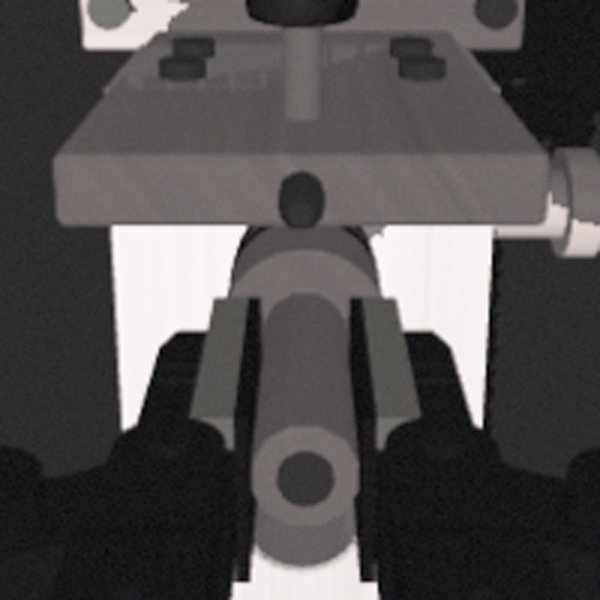

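It is turning in the pads at only about 7 N. A further 6 mm gives roughly 0.25 rad.

```bash
python3 -m inch '[0.001,0,0,0, 0.002,0,0,0, 0.003,0,0,0, 0.004,0,0,0, 0.005,0,0,0, 0.006,0,0,0, 0.006,0,0,0, 0.006,0,0,0, 0.006,0,0,0, 0.006,0,0,0]'
python3 -m inch '[-0.004,0,0,0, -0.008,0,0,0, -0.014,0,0,0, -0.02,0,0,0, -0.024,0,0,0, -0.026,0,0,0, -0.026,0,0,0, -0.026,0,0,0, -0.026,0,0,0, -0.026,0,0,0]'
python3 -c "
from h import *
w=snapshot('wrist');save(w,'w12',(220,180,200,200),3)
w=snapshot('side');save(w,'si12',(270,140,130,110),6)
w=snapshot('scene');save(w,'sc12',(230,180,150,120),5)
go(568.7,83.2,171,1.821)"
```

```text
time_s: 25.45
eef_pos: [563.0, 107.9, 171.5]
tcp_rot: [3.14, 0.001, 1.82]
contact_force: [0.9, -5.0, 4.2]
finger_gap: 12.4
time_s: 26.45
eef_pos: [568.9, 83.5, 170.8]
tcp_rot: [-3.142, 0.0, 1.821]
contact_force: [0.1, 0.1, -1.7]
finger_gap: 13.1
t 26.6 at [568.9  83.5 170.8] rot [-3.142  0.     1.821] -> t [-0.0002 -0.0003 -0.0002] turn -0.0 F [-0.4 -0.3 -1.4] gap 12.8 q6 -0.24
```

View pics/si12.png

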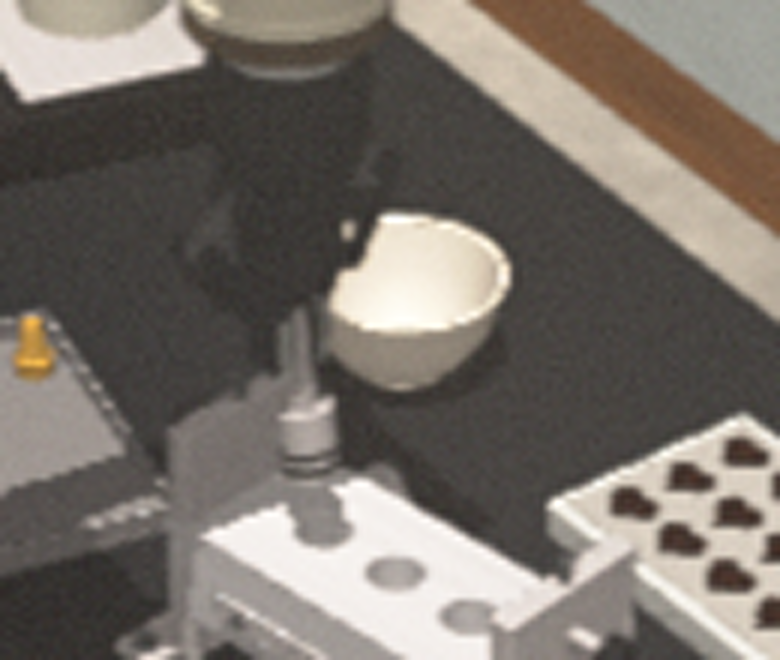

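View pics/w12.png

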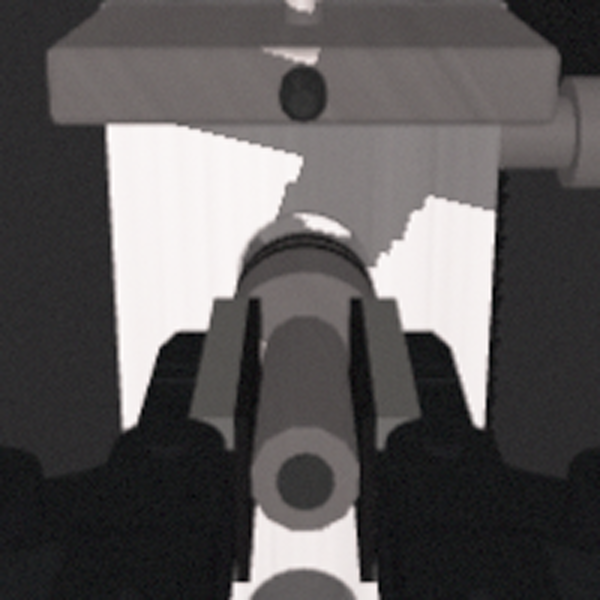

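View pics/sc12.png

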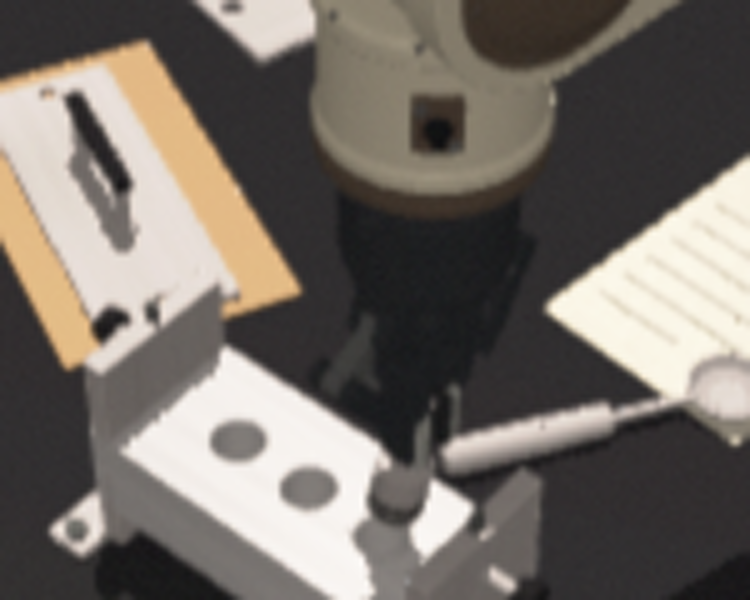

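The piston is clearly tilted and holds: its foot edge in the wrist crop moved from row 172 to 232. Estimating the angle by projection.

```bash
cat >> h.py <<'E'
U=np.array([-0.2474,0.9689,0]); X=np.array([0.9689,0.2474,0]); B2=np.array([586.0,15.4,86.])
def bf(p): d=np.asarray(p)-B2; return np.array([d@X,d@U,d[2]])
def W(x,u,z): return B2+x*X+u*U+np.array([0,0,z])
def pis(G,th,h=74):
    a=np.sin(th)*U+np.array([0,0,np.cos(th)]); e=np.cos(th)*U-np.array([0,0,np.sin(th)])
    F=G-h*a; ph=np.linspace(0,6.283,60)
    c=lambda s,r: F+s*a+r*(np.outer(np.cos(ph),X)+np.outer(np.sin(ph),e))
    return F,c(0,14),c(36,14),c(36,7),c(86,7)
E
python3 - <<'E'
from h import *
w=snapshot('wrist');s=sense();G=np.array(s["eef_pos"])+[0,0,19]
print(bf(s["eef_pos"]).round(1))
for th in [0,.1,.15,.2,.25,.3,.35]:
    F,c0,c1,c2,c3=pis(G,th); q=[proj(w,c) for c in (c0,c1,c2,c3)]
    print(th,[ (round((x[:,1].min()-180)*3),round((x[:,1].max()-180)*3)) for x in q])
E
```

```text
[ 0.3 70.2 84.8]
0 [(161, 293), (223, 378), (263, 341), (422, 524)]
0.1 [(195, 330), (243, 403), (284, 364), (410, 518)]
0.15 [(213, 348), (253, 415), (294, 375), (404, 515)]
0.2 [(230, 367), (264, 427), (305, 387), (399, 512)]
0.25 [(248, 386), (274, 440), (316, 398), (393, 508)]
0.3 [(266, 405), (285, 452), (327, 410), (387, 504)]
0.35 [(284, 424), (296, 465), (338, 422), (382, 500)]
```

```bash
python3 - <<'E'
from h import *
w=snapshot('wrist');s=sense();G=np.array(s["eef_pos"])+[0,0,19]
obs=np.array([222,268,307,532])
def f(p):
    F,c0,c1,c2,c3=pis(G+p[2]*U,p[0],p[1]); r=[proj(w,c)[:,1] for c in (c0,c1,c2,c3)]
    return (np.array([r[0].min(),r[1].min(),r[2].min(),r[3].max()])-180)*3-obs
r=least_squares(f,[.2,74,0]);print(r.x,r.fun)
for h in (70,72,74):
    r=least_squares(lambda q:f([q[0],h,q[1]]),[.2,0]);print(h,r.x,r.fun.round(1))
E
```

```text
[ 0.12751035 78.00360691 -4.5279583 ] [-0.13357901 -0.23673456  0.43517292 -0.06260533]
70 [ 0.16634566 -0.49741238] [ 2.4 -3.4 -0.3  1.3]
72 [ 0.15670196 -1.44256809] [ 1.8 -2.6 -0.1  1. ]
74 [ 0.1470171 -2.4290664] [ 1.1 -1.8  0.1  0.6]
```

```bash
python3 - <<'E'
from h import *
import cv2
si=snapshot('side');sc=snapshot('scene');s=sense();G=np.array(s["eef_pos"])+[0,0,19]
for th in (0,.1,.15,.2,.25,.3):
    F,*_=pis(G,th);a=np.sin(th)*U+np.array([0,0,np.cos(th)])
    o=[]
    for c in (si,sc):
        q=proj(c,[F,F+36*a]);d=q[1]-q[0];o.append(round(d[0]/d[1],3))
    print(th,o)
# silhouette side lines overlay
im=cv2.resize(si["color"][175:235,300:345,::-1],None,fx=12,fy=10)
im=cv2.resize(si["color"][180:225,295:350,::-1],None,fx=13,fy=13,interpolation=cv2.INTER_CUBIC)
cv2.imwrite("pics/si13.png",im)
im=cv2.resize(sc["color"][250:290,285:335,::-1],None,fx=13,fy=13,interpolation=cv2.INTER_CUBIC)
cv2.imwrite("pics/sc13.png",im)
E
```

```text
0 [np.float64(0.008), np.float64(-0.035)]
0.1 [np.float64(0.09), np.float64(-0.165)]
0.15 [np.float64(0.128), np.float64(-0.239)]
0.2 [np.float64(0.166), np.float64(-0.32)]
0.25 [np.float64(0.203), np.float64(-0.411)]
0.3 [np.float64(0.238), np.float64(-0.514)]
```

View pics/si13.png

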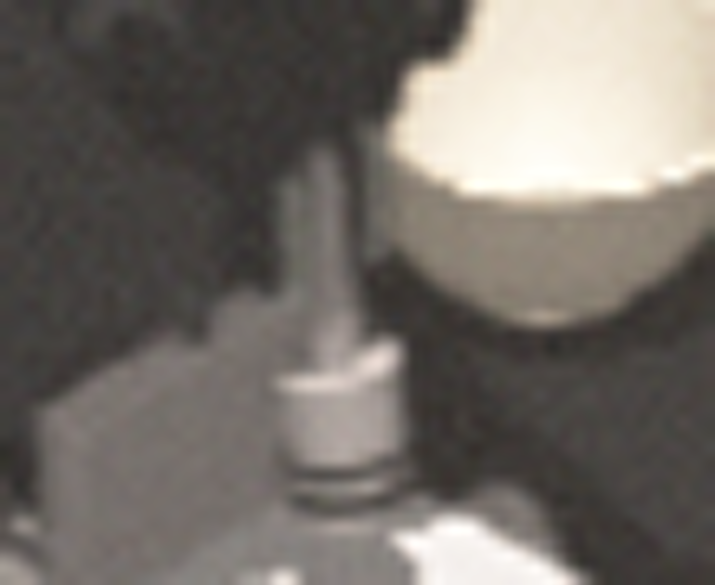

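View pics/sc13.png

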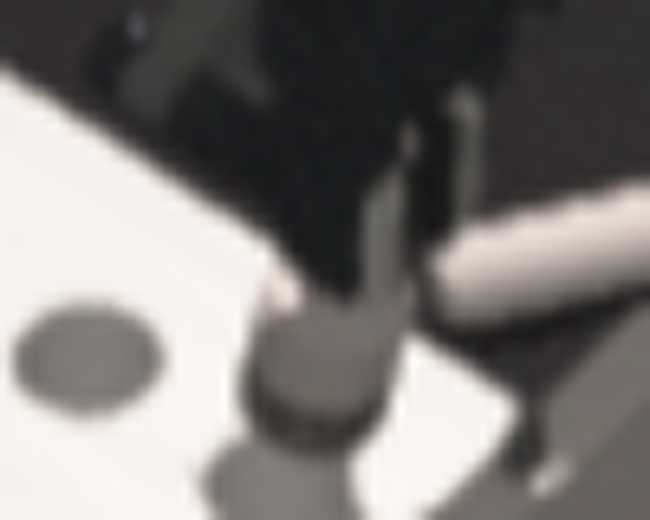

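The side and scene slopes (about 0.11 and -0.23) put the tilt at about 0.13–0.15 rad. I want more margin, so I'll push again, 7 mm further.

```bash
python3 -m inch '[0.006,0,0,0, 0.012,0,0,0, 0.017,0,0,0, 0.02,0,0,0, 0.023,0,0,0, 0.025,0,0,0, 0.027,0,0,0, 0.028,0,0,0, 0.029,0,0,0, 0.03,0,0,0]'
python3 -m inch '[0.001,0,0,0, 0.002,0,0,0, 0.003,0,0,0, 0.004,0,0,0, 0.004,0,0,0, 0.004,0,0,0, 0.004,0,0,0, 0.004,0,0,0, 0.004,0,0,0, 0.004,0,0,0]'
python3 -m inch '[-0.004,0,0,0, -0.008,0,0,0, -0.014,0,0,0, -0.02,0,0,0, -0.026,0,0,0, -0.03,0,0,0, -0.033,0,0,0, -0.034,0,0,0, -0.034,0,0,0, -0.034,0,0,0]'
python3 - <<'E'
from h import *
s=sense();print(bf(s["eef_pos"]).round(1))
w=snapshot('wrist');save(w,'w14',(220,180,200,200),3)
si=snapshot('side');sc=snapshot('scene')
im=cv2.resize(si["color"][180:225,295:350,::-1],None,fx=8,fy=8,interpolation=cv2.INTER_CUBIC)
im2=cv2.resize(sc["color"][250:295,285:330,::-1],None,fx=8,fy=8,interpolation=cv2.INTER_CUBIC)
cv2.imwrite("pics/ss14.png",np.hstack([im,im2]))
E
```

```text
time_s: 27.8
eef_pos: [561.8, 111.7, 170.9]
tcp_rot: [3.141, 0.002, 1.82]
contact_force: [1.1, -7.5, -0.2]
finger_gap: 12.9
time_s: 28.8
eef_pos: [560.7, 115.5, 170.8]
tcp_rot: [-3.142, 0.001, 1.82]
contact_force: [1.8, -6.9, -1.5]
finger_gap: 12.9
time_s: 29.8
eef_pos: [568.9, 83.5, 170.8]
tcp_rot: [-3.142, 0.0, 1.821]
contact_force: [0.1, 0.2, -2.2]
finger_gap: 13.0
[ 0.3 70.2 84.8]
```

View pics/ss14.png

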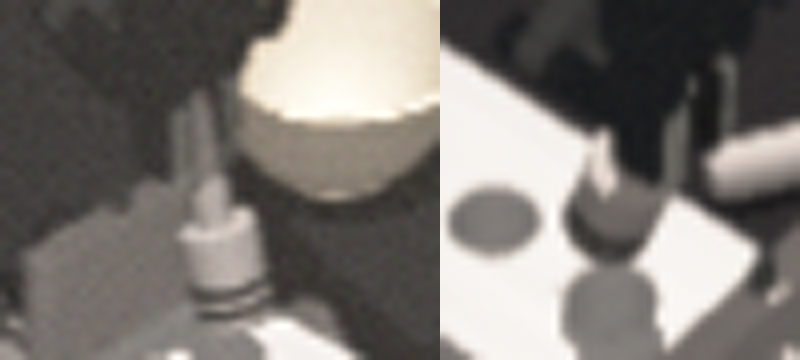

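View pics/w14.png

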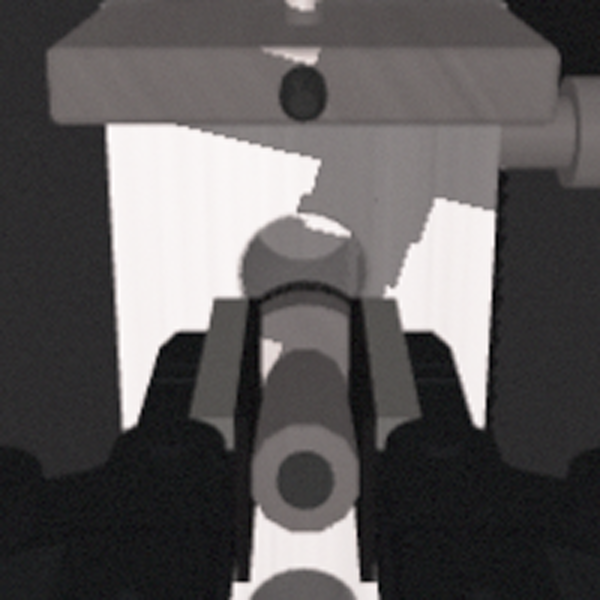

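```bash
python3 - <<'E'
from h import *
w=snapshot('wrist');s=sense();G=np.array(s["eef_pos"])+[0,0,19]
obs=np.array([271,342,532,304-5])
def f(p):
    F,c0,c1,c2,c3=pis(G+p[2]*U,p[0],p[1]); r=[proj(w,c)[:,1] for c in (c0,c1,c2,c3)]
    return (np.array([r[0].min(),r[2].min(),r[3].max(),r[1].min()])-180)*3-obs
for h in (70,72,74,76,78):
    r=least_squares(lambda q:f([q[0],h,q[1]]),[.2,0]);print(h,r.x,r.fun.round(1),"F",bf(pis(G+r.x[1]*U,r.x[0],h)[0]).round(1))
E
```

```text
70 [ 0.28569527 -2.29435026] [ 2.5 -2.1  1.2 -1.6] F [ 0.3 48.2 36.6]
72 [ 0.278054   -2.98776266] [ 1.9 -2.   0.9 -0.9] F [ 0.3 47.5 34.6]
74 [ 0.27038042 -3.71556779] [ 1.4 -1.8  0.7 -0.2] F [ 0.3 46.8 32.5]
76 [ 0.26267484 -4.47785422] [ 0.9 -1.7  0.4  0.5] F [ 0.3 46.  30.4]
78 [ 0.25493759 -5.27470231] [ 0.3 -1.6  0.1  1.1] F [ 0.3 45.3 28.3]
```

Tilt is now about 0.27 rad, foot centre at u≈46.5 (bore 3 is at u=48), z≈32 above the mouth. Lowering tilted toward bore 3.

```bash
python3 -m inch '[0.001,0,0.003,0, 0.001,0,0.007,0, 0.001,0,0.011,0, 0.001,0,0.015,0, 0.001,0,0.018,0, 0.001,0,0.021,0, 0.001,0,0.023,0, 0.001,0,0.024,0, 0.001,0,0.025,0, 0.001,0,0.025,0]'
python3 - <<'E'
from h import *
s=sense();print(bf(s["eef_pos"]).round(1),s["contact_force"])
w=snapshot('wrist');save(w,'w15',(220,180,200,200),3)
si=snapshot('side');sc=snapshot('scene')
im=cv2.resize(si["color"][190:240,295:350,::-1],None,fx=8,fy=8,interpolation=cv2.INTER_CUBIC)
im2=cv2.resize(sc["color"][255:305,280:325,::-1],None,fx=8,fy=8,interpolation=cv2.INTER_CUBIC)
cv2.imwrite("pics/ss15.png",np.hstack([im,im2]))
E
```

```text
time_s: 31.0
eef_pos: [568.7, 84.3, 145.8]
tcp_rot: [-3.142, 0.0, 1.821]
contact_force: [-0.1, 0.9, -1.4]
finger_gap: 13.0
[ 0.3 71.1 59.8] [-0.06452398  0.86237726 -1.42641366]
```

View pics/ss15.png

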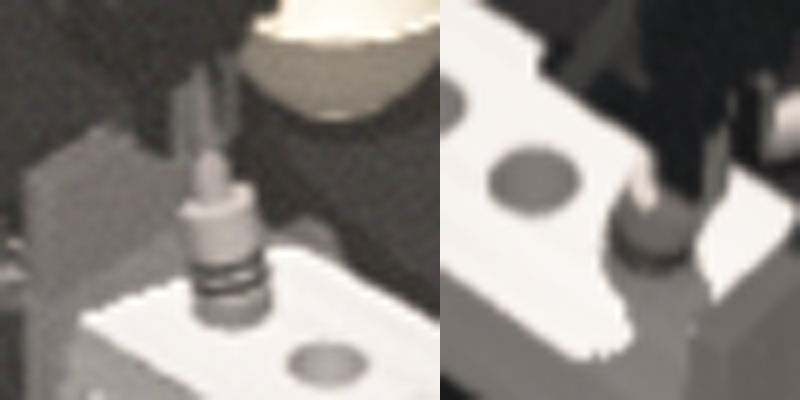

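View pics/w15.png

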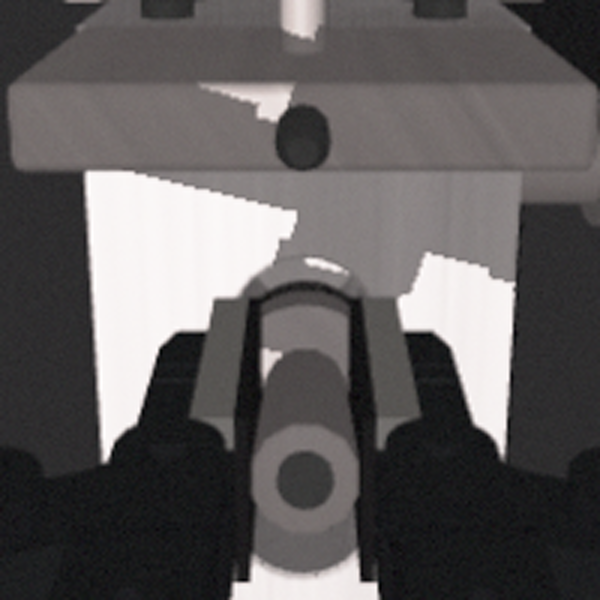

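The tilted foot is right over bore 3. Lowering 10 mm more, slowly.

```bash
python3 -m inch '[0,0,0.001,0, 0,0,0.002,0, 0,0,0.003,0, 0,0,0.004,0, 0,0,0.005,0, 0,0,0.006,0, 0,0,0.007,0, 0,0,0.008,0, 0,0,0.009,0, 0,0,0.010,0]'
python3 - <<'E'
from h import *
s=sense();print(bf(s["eef_pos"]).round(1),s["contact_force"])
w=snapshot('wrist');save(w,'w16',(220,180,200,200),3)
si=snapshot('side');sc=snapshot('scene')
im=cv2.resize(si["color"][190:240,295:350,::-1],None,fx=8,fy=8,interpolation=cv2.INTER_CUBIC)
im2=cv2.resize(sc["color"][255:305,280:325,::-1],None,fx=8,fy=8,interpolation=cv2.INTER_CUBIC)
cv2.imwrite("pics/ss16.png",np.hstack([im,im2]))
E
```

```text
time_s: 32.15
eef_pos: [568.7, 84.3, 135.7]
tcp_rot: [-3.142, 0.0, 1.821]
contact_force: [0.3, 0.6, -1.2]
finger_gap: 13.2
[ 0.3 71.1 49.7] [ 0.25613087  0.55217255 -1.20813565]
```

View pics/ss16.png

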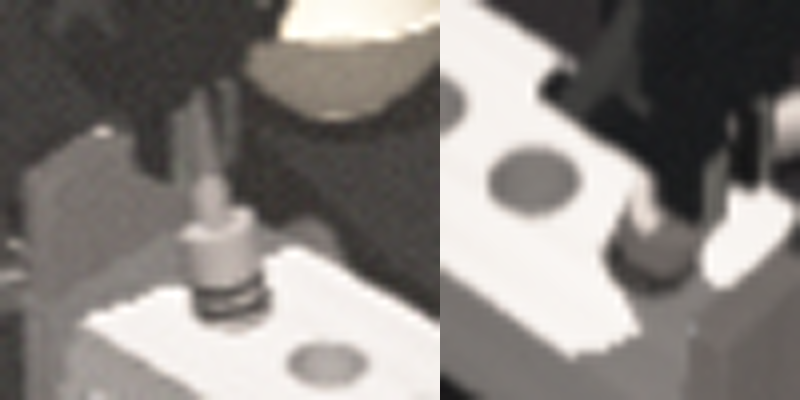

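View pics/w16.png

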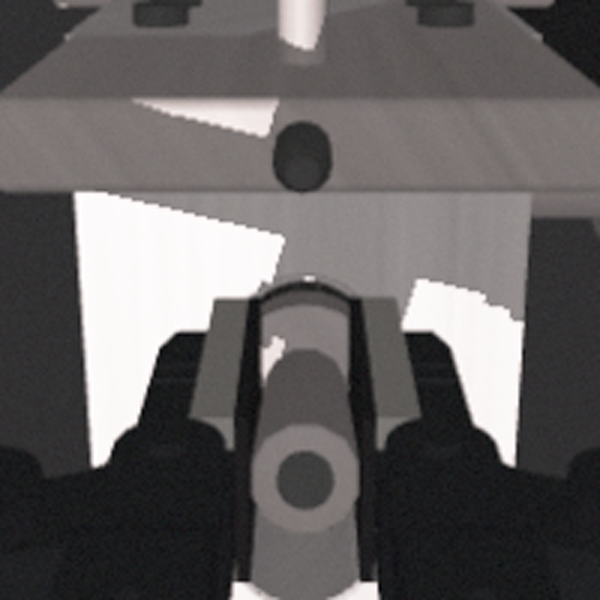

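```bash
python3 -m inch '[0,0,0.0005,0, 0,0,0.001,0, 0,0,0.0015,0, 0,0,0.002,0, 0,0,0.0025,0, 0,0,0.003,0, 0,0,0.0035,0, 0,0,0.004,0, 0,0,0.004,0, 0,0,0.004,0]'
python3 - <<'E'
from h import *
s=sense();print(bf(s["eef_pos"]).round(1),s["contact_force"])
w=snapshot('wrist');save(w,'w17',(220,180,200,200),3)
si=snapshot('side');sc=snapshot('scene')
im=cv2.resize(si["color"][195:240,300:345,::-1],None,fx=8,fy=8,interpolation=cv2.INTER_CUBIC)
im2=cv2.resize(sc["color"][255:300,280:325,::-1],None,fx=8,fy=8,interpolation=cv2.INTER_CUBIC)
cv2.imwrite("pics/ss17.png",np.hstack([im,im2]))
E
```

```text
time_s: 33.3
eef_pos: [568.7, 84.3, 131.8]
tcp_rot: [-3.142, 0.0, 1.821]
contact_force: [-0.2, 1.1, -2.2]
finger_gap: 12.8
[ 0.3 71.  45.8] [-0.23153503  1.07468469 -2.24155903]
```

View pics/ss17.png

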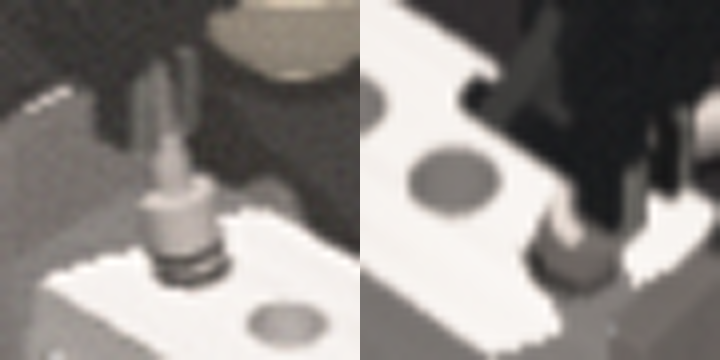

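View pics/w17.png

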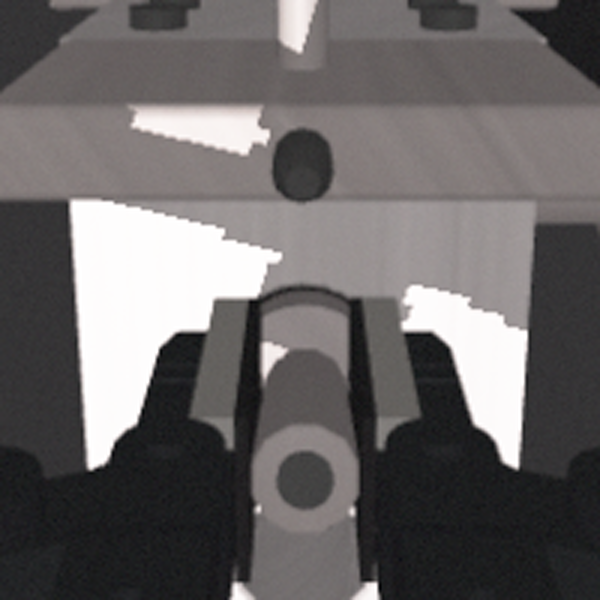

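```bash
python3 -m inch '[0,0,0.0005,0, 0,0,0.001,0, 0,0,0.0015,0, 0,0,0.002,0, 0,0,0.0025,0, 0,0,0.003,0, 0,0,0.003,0, 0,0,0.003,0, 0,0,0.003,0, 0,0,0.003,0]'
python3 - <<'E'
from h import *
s=sense();print(bf(s["eef_pos"]).round(1),s["contact_force"], s["torque"])
w=snapshot('wrist');save(w,'w18',(220,180,200,200),3)
si=snapshot('side');sc=snapshot('scene')
im=cv2.resize(si["color"][195:240,300:345,::-1],None,fx=8,fy=8,interpolation=cv2.INTER_CUBIC)
im2=cv2.resize(sc["color"][255:300,280:325,::-1],None,fx=8,fy=8,interpolation=cv2.INTER_CUBIC)
cv2.imwrite("pics/ss18.png",np.hstack([im,im2]))
E
```

```text
time_s: 34.45
eef_pos: [568.7, 84.3, 129.0]
tcp_rot: [3.141, 0.0, 1.821]
contact_force: [-2.6, -0.9, 4.0]
finger_gap: 13.1
[ 0.3 71.1 43. ] [-2.62945847 -0.94460418  4.014056  ] [-0.30032419  0.38184116 -0.03063565]
```

View pics/ss18.png

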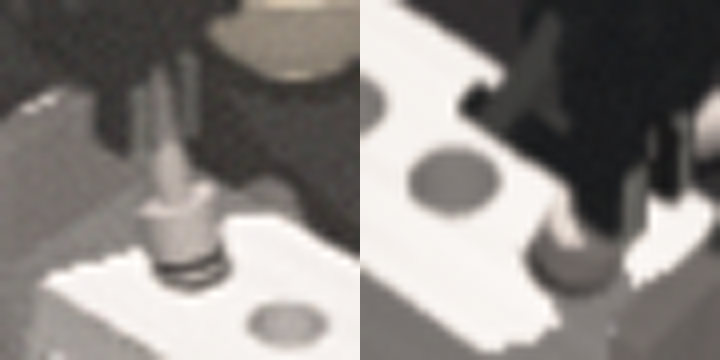

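View pics/w18.png

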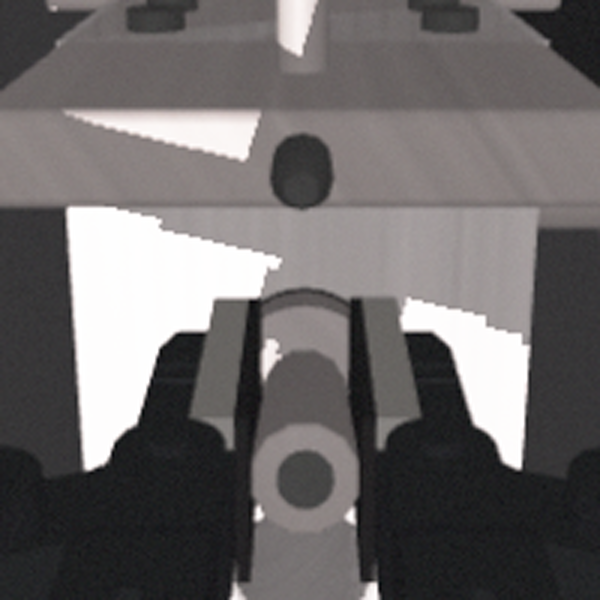

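A light contact: the outside force has about -2.7 N along block x and about +5.6 N up, which suggests the foot touches the rim on its +x side. Shifting 1 mm to -x.

```bash
python3 -m inch '[0,-0.0005,0,0, 0,-0.001,0,0, 0,-0.001,0,0, 0,-0.001,0,0, 0,-0.001,0,0, 0,-0.001,0,0, 0,-0.001,0,0, 0,-0.001,0,0, 0,-0.001,0,0, 0,-0.001,0,0]'
python3 - <<'E'
from h import *
s=sense();print(bf(s["eef_pos"]).round(1),"blockF",(s["contact_force"]@X).round(1),(s["contact_force"]@U).round(1),s["contact_force"][2].round(1))
E
python3 -m inch '[0,0,0.0005,0, 0,0,0.001,0, 0,0,0.001,0, 0,0,0.001,0, 0,0,0.001,0, 0,0,0.001,0, 0,0,0.001,0, 0,0,0.001,0, 0,0,0.001,0, 0,0,0.001,0]'
python3 - <<'E'
from h import *
s=sense();print(bf(s["eef_pos"]).round(1),"blockF",(s["contact_force"]@X).round(1),(s["contact_force"]@U).round(1),s["contact_force"][2].round(1))
E
```

```text
time_s: 35.6
eef_pos: [567.8, 84.1, 128.8]
tcp_rot: [3.141, 0.0, 1.821]
contact_force: [6.0, 0.5, 4.4]
finger_gap: 13.1
[-0.6 71.1 42.8] blockF 5.9 -1.0 4.4
time_s: 36.6
eef_pos: [567.8, 84.1, 128.2]
tcp_rot: [3.141, 0.0, 1.821]
contact_force: [3.6, 1.1, 9.2]
finger_gap: 13.0
[-0.6 71.1 42.2] blockF 3.7 0.2 9.2
```

The x force zeroes near offset 0 and h≈72–74 puts the foot centre about 5–8 mm below the mouth, so the edge is in. Now straightening: re-centre x and draw the stem back along -u.

```bash
python3 -m inch '[-0.001,0.0005,0,0, -0.002,0.0005,0,0, -0.003,0.0005,0,0, -0.004,0.0005,0,0, -0.005,0.0005,0,0, -0.006,0.0005,0,0, -0.007,0.0005,0,0, -0.008,0.0005,0,0, -0.009,0.0005,0,0, -0.01,0.0005,0,0]'
python3 - <<'E'
from h import *
s=sense();print(bf(s["eef_pos"]).round(1),"blockF",(s["contact_force"]@X).round(1),(s["contact_force"]@U).round(1),s["contact_force"][2].round(1))
w=snapshot('wrist');save(w,'w19',(220,180,200,200),3)
si=snapshot('side');sc=snapshot('scene')
im=cv2.resize(si["color"][195:240,300:345,::-1],None,fx=8,fy=8,interpolation=cv2.INTER_CUBIC)
im2=cv2.resize(sc["color"][255:300,280:325,::-1],None,fx=8,fy=8,interpolation=cv2.INTER_CUBIC)
cv2.imwrite("pics/ss19.png",np.hstack([im,im2]))
E
```

```text
time_s: 37.6
eef_pos: [570.0, 75.3, 127.5]
tcp_rot: [-3.14, -0.002, 1.821]
contact_force: [-0.8, 6.3, 2.9]
finger_gap: 13.0
[-0.6 62.  41.5] blockF 0.8 6.3 2.9
```

View pics/ss19.png

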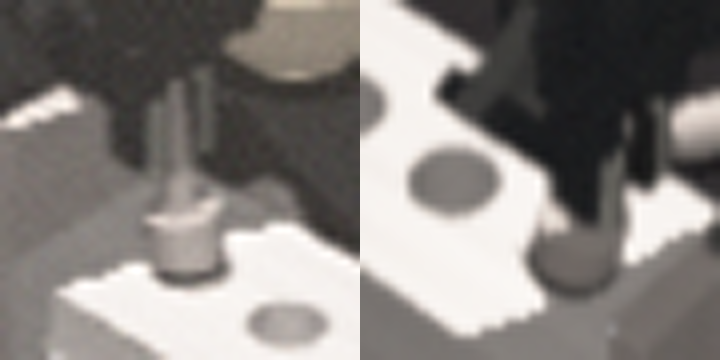

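View pics/w19.png

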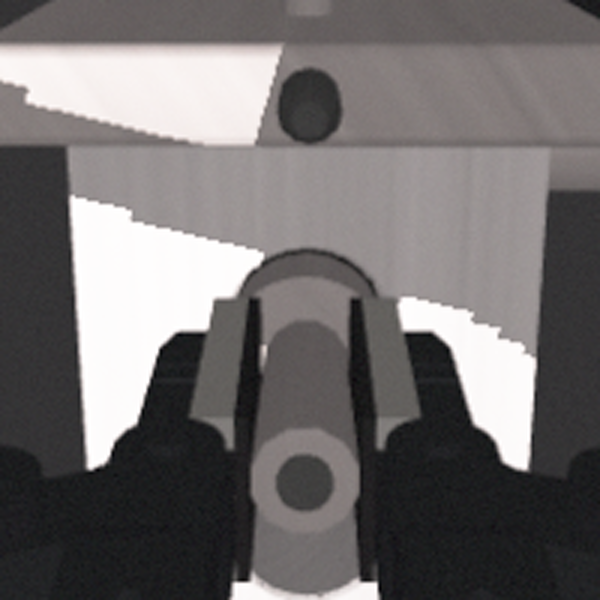

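The seals are going into the bore and it's straightening at about 6 N. Continuing back and slightly down.

```bash
python3 -m inch '[-0.001,0,0,0, -0.002,0,0,0, -0.003,0,0.0005,0, -0.004,0,0.001,0, -0.005,0,0.0015,0, -0.006,0,0.002,0, -0.007,0,0.0025,0, -0.008,0,0.003,0, -0.009,0,0.003,0, -0.009,0,0.003,0]'
python3 - <<'E'
from h import *
s=sense();print(bf(s["eef_pos"]).round(1),"blockF",(s["contact_force"]@X).round(1),(s["contact_force"]@U).round(1),s["contact_force"][2].round(1))
w=snapshot('wrist');save(w,'w20',(220,180,200,200),3)
si=snapshot('side')
im=cv2.resize(si["color"][195:240,300:345,::-1],None,fx=8,fy=8,interpolation=cv2.INTER_CUBIC)
w=cv2.imread("pics/w20.png")[120:480];cv2.imwrite("pics/ss20.png",np.hstack([im,w]))
E
```

```text
time_s: 38.75
eef_pos: [572.2, 66.4, 124.3]
tcp_rot: [-3.14, -0.002, 1.821]
contact_force: [0.9, 5.9, 2.4]
finger_gap: 12.6
[-0.7 52.8 38.3] blockF 2.3 5.5 2.4
```

View pics/ss20.png

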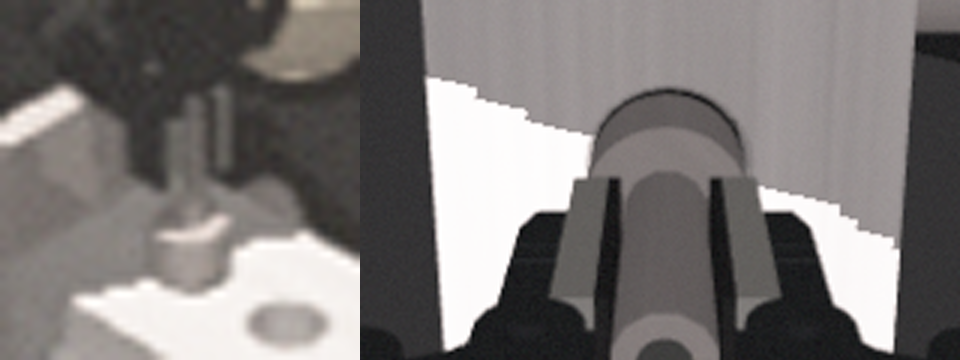

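Nearly upright, foot about 17 mm in. Sliding down.

```bash
python3 -m inch '[-0.001,0.0003,0.001,0, -0.002,0.0003,0.002,0, -0.003,0.0003,0.003,0, -0.003,0.0003,0.004,0, -0.003,0.0003,0.005,0, -0.003,0.0003,0.007,0, -0.003,0.0003,0.008,0, -0.003,0.0003,0.01,0, -0.003,0.0003,0.011,0, -0.003,0.0003,0.012,0]'
python3 - <<'E'
from h import *
s=sense();print(bf(s["eef_pos"]).round(1),"blockF",(s["contact_force"]@X).round(1),(s["contact_force"]@U).round(1),s["contact_force"][2].round(1),s["finger_gap"])
w=snapshot('wrist');save(w,'w21',(220,180,200,200),3)
si=snapshot('side')
im=cv2.resize(si["color"][195:240,300:345,::-1],None,fx=8,fy=8,interpolation=cv2.INTER_CUBIC)
w=cv2.imread("pics/w21.png")[180:540];cv2.imwrite("pics/ss21.png",np.hstack([im,w]))
E
```

```text
time_s: 39.85
eef_pos: [573.1, 63.7, 112.2]
tcp_rot: [-3.14, -0.002, 1.821]
contact_force: [0.0, 5.8, 3.1]
finger_gap: 13.0
[-0.5 49.9 26.2] blockF 1.5 5.6 3.1 13.004252705685614
```

View pics/ss21.png

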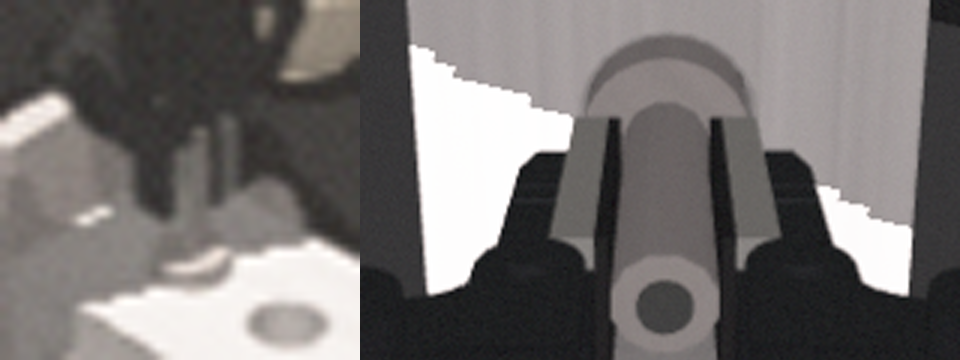

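```bash
python3 -m inch '[-0.001,0.0002,0.002,0, -0.001,0.0002,0.004,0, -0.001,0.0002,0.006,0, -0.001,0.0002,0.008,0, -0.001,0.0002,0.01,0, -0.001,0.0002,0.012,0, -0.001,0.0002,0.013,0, -0.001,0.0002,0.014,0, -0.001,0.0002,0.015,0, -0.001,0.0002,0.015,0]'
python3 -m inch '[0,0,0.0005,0, 0,0,0.001,0, 0,0,0.0015,0, 0,0,0.002,0, 0,0,0.0025,0, 0,0,0.003,0, 0,0,0.0035,0, 0,0,0.004,0, 0,0,0.004,0, 0,0,0.004,0]'
python3 - <<'E'
from h import *
s=sense();print(bf(s["eef_pos"]).round(1),"blockF",(s["contact_force"]@X).round(1),(s["contact_force"]@U).round(1),s["contact_force"][2].round(1),s["finger_gap"])
w=snapshot('wrist');save(w,'w22',(220,180,200,200),3)
si=snapshot('side')
im=cv2.resize(si["color"][195:240,300:345,::-1],None,fx=8,fy=8,interpolation=cv2.INTER_CUBIC)
w=cv2.imread("pics/w22.png")[180:540];cv2.imwrite("pics/ss22.png",np.hstack([im,w]))
E
```

```text
time_s: 40.95
eef_pos: [573.5, 62.8, 97.1]
tcp_rot: [-3.14, -0.002, 1.821]
contact_force: [1.1, 6.4, -0.1]
finger_gap: 13.2
time_s: 41.95
eef_pos: [573.7, 62.7, 93.8]
tcp_rot: [-3.14, -0.001, 1.821]
contact_force: [-1.4, 5.8, 7.9]
finger_gap: 13.0
[-0.2 48.9  7.8] blockF 0.1 5.9 7.9 12.992285030182138
```

View pics/ss22.png

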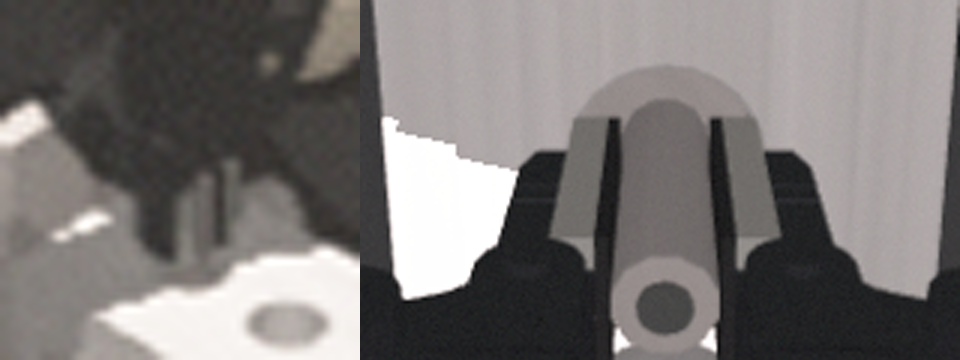

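```bash
python3 -m inch '[0,0,0.0005,0, 0,0,0.001,0, 0,0,0.0015,0, 0,0,0.0015,0, 0,0,0.0015,0, 0,0,0.0015,0, 0,0,0.0015,0, 0,0,0.0015,0, 0,0,0.0015,0, 0,0,0.0015,0]'
python3 -m inch '[0,0,0,0, 0,0,0,0, 0,0,0,0, 0,0,0,0, 0,0,0,0, 0,0,0,0, 0,0,0,0, 0,0,0,0, 0,0,0,0, 0,0,0,0]' 0.5 
python3 - <<'E'
from h import *
s=sense();print(bf(s["eef_pos"]).round(1),"blockF",(s["contact_force"]@X).round(1),(s["contact_force"]@U).round(1),s["contact_force"][2].round(1),s["finger_gap"])
w=snapshot('wrist');save(w,'w23')
print(proj(w,[W(0,48,40)]))
E
```

```text
time_s: 43.05
eef_pos: [574.2, 62.4, 93.5]
tcp_rot: [3.141, -0.001, 1.821]
contact_force: [-5.1, 3.1, 22.1]
finger_gap: 13.2
time_s: 44.05
eef_pos: [574.4, 62.0, 92.3]
tcp_rot: [-3.142, 0.0, 1.821]
contact_force: [-0.7, 0.1, 0.4]
finger_gap: 42.6
[ 0.3 48.1  6.3] blockF -0.7 0.3 0.4 42.60332449331797
[[322.35407288 342.41394938]]
```

View pics/w23.png

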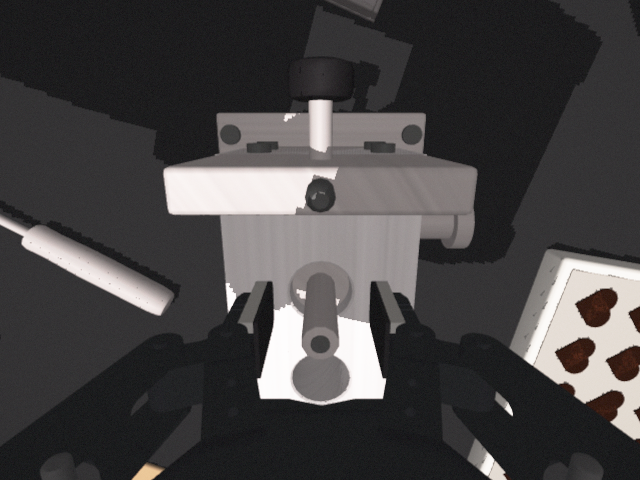

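Piston 1 is home in bore 3: 22 N resistance on the floor, and the stem top is at (320,344) against a predicted (322,342). Going up and over to the second piston.

```bash
python3 -m inch '[0,0,-0.01,0, 0,0,-0.03,0, 0,0,-0.055,0, 0,0,-0.08,0, 0,0,-0.1,0, 0,0,-0.11,0, 0,0,-0.115,0, 0,0,-0.115,0, 0,0,-0.115,0, 0,0,-0.115,0]'
python3 -c "
from h import *
go(473.7,321.6,205,1.826)"
```

```text
time_s: 45.1
eef_pos: [574.1, 62.1, 206.3]
tcp_rot: [-3.14, -0.0, 1.821]
contact_force: [-0.5, 1.0, -0.6]
finger_gap: 43.2
t 45.1 at [574.1  62.1 206.3] rot [-3.14  -0.     1.821] -> t [ 0.2763 -0.0331  0.0015] turn -0.005 F [-0.5  1.  -0.6] gap 43.2 q6 -0.28
```

```bash
python3 -m inch '[0.01,-0.001,0,0, 0.03,-0.003,0,0, 0.06,-0.007,0,0, 0.1,-0.012,0,0, 0.14,-0.017,0,0, 0.18,-0.021,0,0, 0.215,-0.025,0,0, 0.245,-0.029,0,0, 0.267,-0.032,0,0, 0.276,-0.033,0,0]' 0
python3 -m inch '[0,0,0,0, 0,0,0.008,0, 0,0,0.02,0, 0,0,0.035,0, 0,0,0.05,0, 0,0,0.065,0, 0,0,0.078,0, 0,0,0.086,0, 0,0,0.09,0, 0,0,0.09,0]'
python3 - <<'E'
from h import *
for i in range(2): w=snapshot('wrist')
save(w,'w24')
print(proj(w,[[473.7,321.6,89]]).round(1))
go(473.7,321.6,58,1.821)
si=snapshot('side');save(si,'si24',(270,150,130,110),6)
E
```

```text
time_s: 46.1
eef_pos: [472.7, 323.4, 207.0]
tcp_rot: [-3.141, -0.0, 1.823]
contact_force: [0.2, -1.8, -0.2]
finger_gap: 85.6
time_s: 47.1
eef_pos: [474.0, 321.3, 116.9]
tcp_rot: [-3.141, 0.0, 1.821]
contact_force: [-0.4, -0.1, -0.2]
finger_gap: 85.1
[[321.6 272.8]]
t 47.2 at [474.3 321.5 117.8] rot [ 3.141 -0.     1.821] -> t [ 0.0003 -0.0006  0.0598] turn -0.0 F [-0.5 -0.6  1.1] gap 85.7 q6 0.21
```

View pics/w24.png

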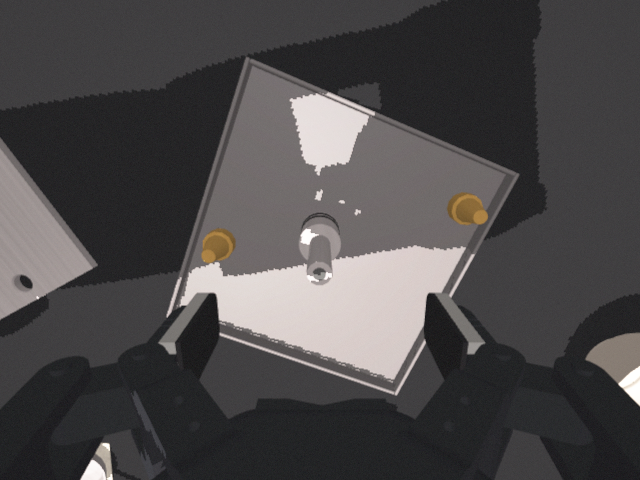

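View pics/si24.png

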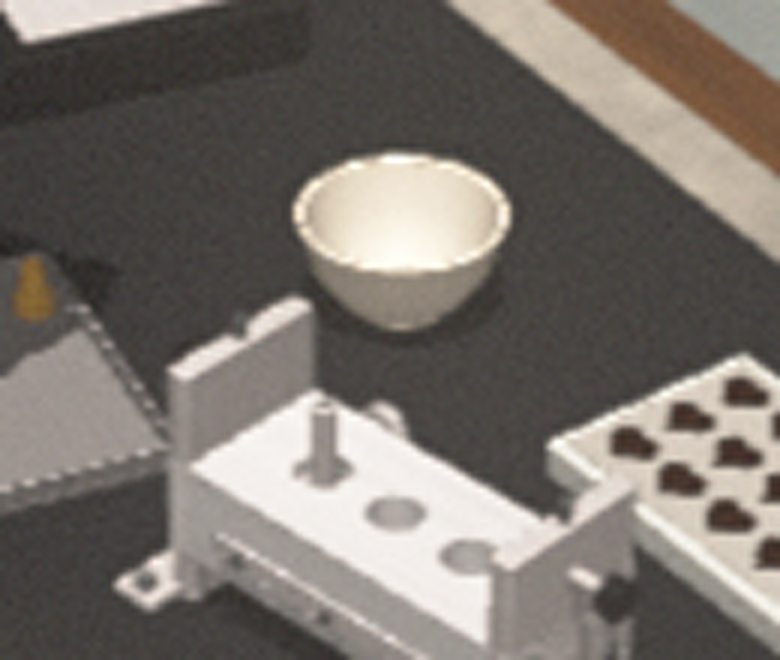

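The first piston stands upright in bore 3 (stem at (323,440) in the zoomed side view). Grasping the second one and repeating the same way for bore 2.

```bash
python3 -m inch '[0,-0.0006,0.006,0, 0,-0.0006,0.014,0, 0,-0.0006,0.022,0, 0,-0.0006,0.03,0, 0,-0.0006,0.038,0, 0,-0.0006,0.046,0, 0,-0.0006,0.052,0, 0,-0.0006,0.057,0, 0,-0.0006,0.0595,0, 0,-0.0006,0.0595,0]'
python3 -m inch '[0,0,0,0, 0,0,0,0, 0,0,0,0, 0,0,0,0, 0,0,0,0, 0,0,0,0, 0,0,0,0, 0,0,0,0, 0,0,0,0, 0,0,0,0]' 1 30
python3 -m inch '[0,0,0,0, 0,0,-0.005,0, 0,0,-0.015,0, 0,0,-0.035,0, 0,0,-0.06,0, 0,0,-0.09,0, 0,0,-0.12,0, 0,0,-0.145,0, 0,0,-0.16,0, 0,0,-0.167,0]'
python3 - <<'E'
from h import *
w=snapshot('wrist');save(w,'w25',(220,180,200,200),3)
go(*W(0.3,70.2,139)[:3],1.821)
E
```

```text
time_s: 48.25
eef_pos: [473.4, 321.1, 57.5]
tcp_rot: [-3.141, 0.0, 1.821]
contact_force: [-0.2, -0.3, 0.2]
finger_gap: 85.7
time_s: 49.25
eef_pos: [473.6, 321.2, 57.9]
tcp_rot: [3.142, 0.0, 1.821]
contact_force: [-1.8, -0.3, 4.3]
finger_gap: 13.2
time_s: 50.25
eef_pos: [473.7, 321.3, 226.3]
tcp_rot: [3.14, -0.0, 1.821]
contact_force: [0.8, -1.2, -1.8]
finger_gap: 13.4
t 50.3 at [473.8 321.3 226.4] rot [ 3.14  -0.     1.821] -> t [-0.254   0.0333  0.0014] turn -0.0 F [-0.1  0.2 -1. ] gap 12.7 q6 0.21
```

View pics/w25.png

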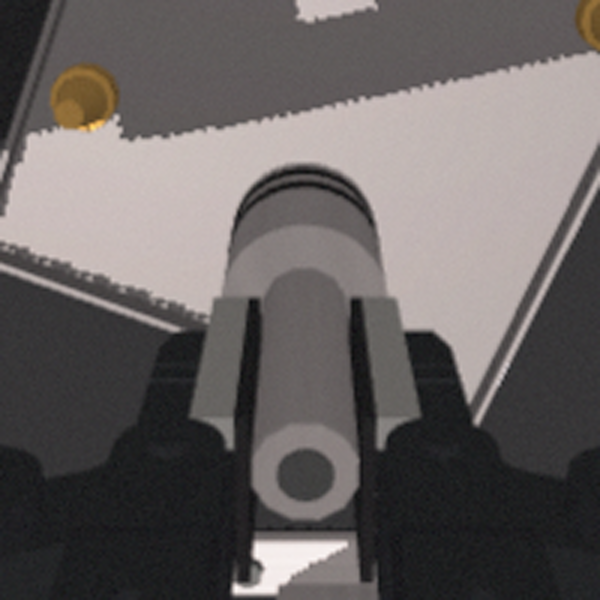

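```bash
python3 -m inch '[-0.01,0.001,0,0, -0.03,0.004,0,0, -0.06,0.008,0,0, -0.1,0.013,0,0, -0.135,0.018,0,0, -0.165,0.022,0,0, -0.195,0.026,0,0, -0.22,0.03,0,0, -0.24,0.0325,0,0, -0.247,0.0333,0,0]'
python3 -m inch '[0,0,0,0, 0,0,0,0, 0,0,0.006,0, 0,0,0.014,0, 0,0,0.024,0, 0,0,0.034,0, 0,0,0.043,0, 0,0,0.049,0, 0,0,0.053,0, 0,0,0.054,0]'
python3 - <<'E'
from h import *
print(bf(sense()["eef_pos"]).round(1))
E
```

```text
time_s: 51.3
eef_pos: [567.0, 87.8, 223.2]
tcp_rot: [-3.139, -0.0, 1.819]
contact_force: [-0.5, 1.2, -2.4]
finger_gap: 13.1
time_s: 52.3
eef_pos: [566.8, 90.1, 170.4]
tcp_rot: [-3.141, 0.0, 1.821]
contact_force: [-0.0, -0.6, -1.6]
finger_gap: 13.0
[-0.1 77.1 84.4]
```

Tilting against the cheek, to the same end point as before (u≈103).

```bash
python3 -m inch '[0.003,0,0,0, 0.006,0,0,0, 0.009,0,0,0, 0.011,0,0,0, 0.013,0,0,0, 0.014,0,0,0, 0.015,0,0,0, 0.016,0,0,0, 0.017,0,0,0, 0.018,0,0,0]'
python3 -m inch '[0.001,0,0,0, 0.002,0,0,0, 0.003,0,0,0, 0.004,0,0,0, 0.005,0,0,0, 0.006,0,0,0, 0.007,0,0,0, 0.008,0,0,0, 0.0085,0,0,0, 0.0085,0,0,0]'
python3 - <<'E'
from h import *
print(bf(sense()["eef_pos"]).round(1))
E
```

```text
time_s: 53.3
eef_pos: [563.0, 107.0, 171.8]
tcp_rot: [3.14, 0.002, 1.821]
contact_force: [2.2, -7.7, 5.2]
finger_gap: 13.0
time_s: 54.3
eef_pos: [560.8, 115.4, 171.6]
tcp_rot: [3.14, 0.002, 1.821]
contact_force: [1.7, -6.1, 2.5]
finger_gap: 13.0
[  0.4 103.1  85.6]
```

```bash
python3 -m inch '[-0.003,0,0,0, -0.007,0,-0.002,0, -0.011,0,-0.008,0, -0.012,0,-0.016,0, -0.013,0,-0.024,0, -0.016,0,-0.032,0, -0.024,0,-0.036,0, -0.034,0,-0.036,0, -0.044,0,-0.036,0, -0.055,0,-0.036,0]'
python3 -m inch '[-0.008,0,0,0, -0.015,0,0,0, -0.02,0,0,0, -0.024,0,0,0, -0.025,0,0,0, -0.025,0,0,0, -0.025,0,0,0, -0.025,0,0,0, -0.025,0,0,0, -0.025,0,0,0]'
python3 - <<'E'
from h import *
print(bf(sense()["eef_pos"]).round(1))
w=snapshot('wrist');save(w,'w26',(220,180,200,200),3)
si=snapshot('side');sc=snapshot('scene')
im=cv2.resize(si["color"][180:240,305:365,::-1],None,fx=8,fy=8,interpolation=cv2.INTER_CUBIC)
im2=cv2.resize(sc["color"][235:295,270:310,::-1],None,fx=8,fy=8,interpolation=cv2.INTER_CUBIC)
cv2.imwrite("pics/ss26.png",np.hstack([im,im2]))
E
```

```text
time_s: 55.3
eef_pos: [574.1, 61.4, 206.4]
tcp_rot: [-3.141, -0.0, 1.821]
contact_force: [0.3, 1.6, -1.4]
finger_gap: 13.0
time_s: 56.3
eef_pos: [580.1, 38.4, 206.8]
tcp_rot: [-3.142, 0.0, 1.821]
contact_force: [-0.9, 0.3, -1.6]
finger_gap: 13.3
[ -0.   23.7 120.8]
```

View pics/ss26.png

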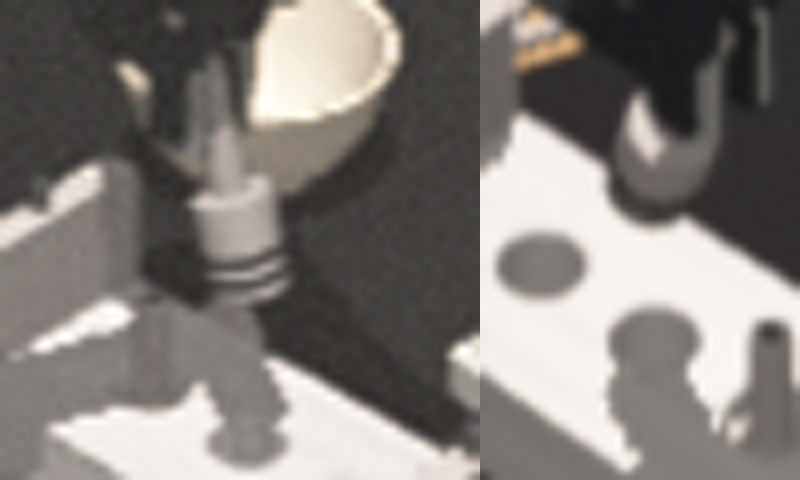

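View pics/w26.png

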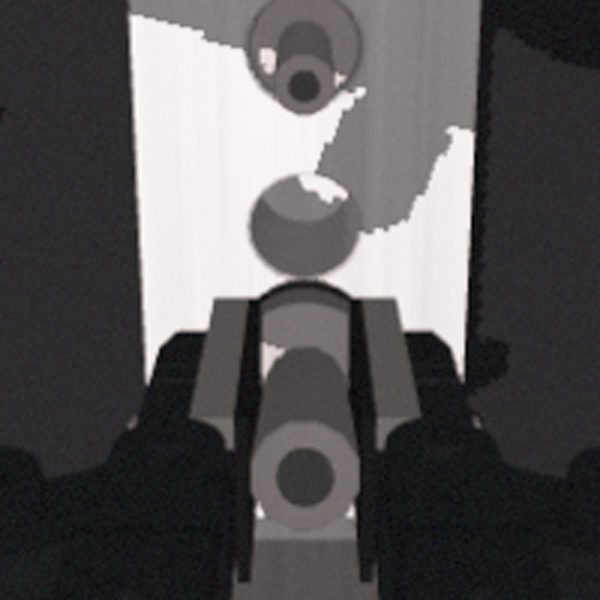

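Same tilt as the first one (foot edge at row 281, stem base at 348), and bore 2 is clear. Lowering tilted over bore 2.

```bash
python3 -m inch '[-0.0005,0,0.006,0, -0.0005,0,0.014,0, -0.0005,0,0.024,0, -0.0005,0,0.034,0, -0.0005,0,0.044,0, -0.0005,0,0.053,0, -0.0005,0,0.06,0, -0.0005,0,0.064,0, -0.0005,0,0.067,0, -0.0005,0,0.069,0]'
python3 -m inch '[0,0,0.001,0, 0,0,0.002,0, 0,0,0.003,0, 0,0,0.004,0, 0,0,0.005,0, 0,0,0.006,0, 0,0,0.007,0, 0,0,0.0075,0, 0,0,0.0075,0, 0,0,0.0075,0]'
python3 - <<'E'
from h import *
s=sense();print(bf(s["eef_pos"]).round(1),"blockF",(s["contact_force"]@X).round(1),(s["contact_force"]@U).round(1),s["contact_force"][2].round(1))
w=snapshot('wrist');save(w,'w27',(220,180,200,200),3)
si=snapshot('side');sc=snapshot('scene')
im=cv2.resize(si["color"][200:245,312:357,::-1],None,fx=8,fy=8,interpolation=cv2.INTER_CUBIC)
im2=cv2.resize(sc["color"][240:285,265:310,::-1],None,fx=8,fy=8,interpolation=cv2.INTER_CUBIC)
cv2.imwrite("pics/ss27.png",np.hstack([im,im2]))
E
```

```text
time_s: 57.45
eef_pos: [580.3, 37.7, 137.7]
tcp_rot: [3.141, 0.0, 1.821]
contact_force: [0.6, -0.0, -1.8]
finger_gap: 13.3
time_s: 58.45
eef_pos: [580.3, 37.7, 130.3]
tcp_rot: [3.142, 0.0, 1.821]
contact_force: [1.0, -1.4, -1.8]
finger_gap: 13.5
[ 0.  23.  44.3] blockF 0.7 -1.7 -1.8
```

View pics/ss27.png

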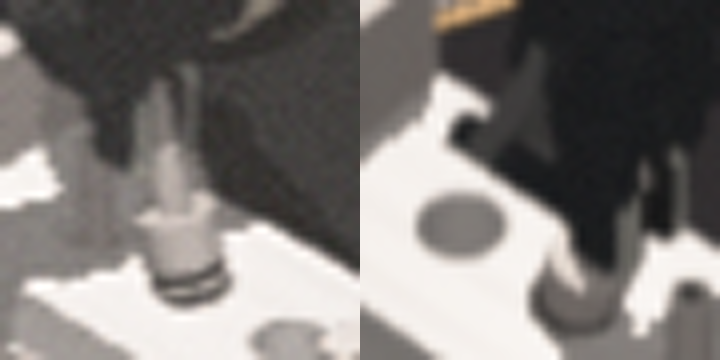

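View pics/w27.png

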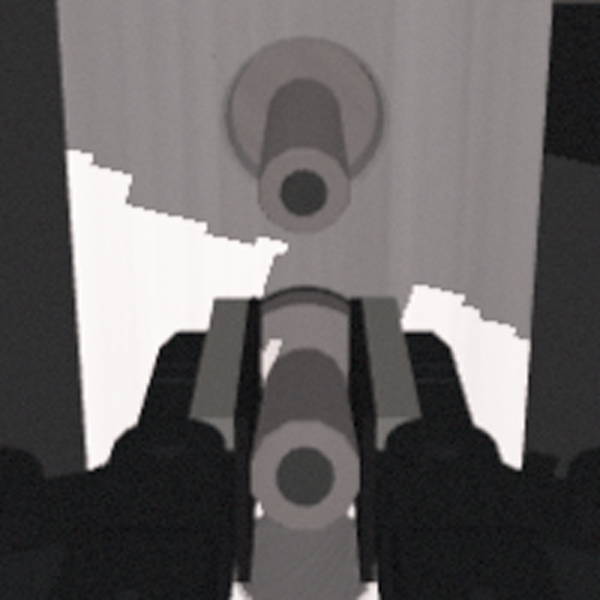

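The view matches the first insertion. Lowering 2 mm to touch, then straightening.

```bash
python3 -m inch '[0,0,0.0003,0, 0,0,0.0006,0, 0,0,0.0009,0, 0,0,0.0012,0, 0,0,0.0015,0, 0,0,0.0018,0, 0,0,0.002,0, 0,0,0.002,0, 0,0,0.002,0, 0,0,0.002,0]'
python3 -m inch '[-0.001,0,0,0, -0.002,0,0,0, -0.003,0,0,0, -0.004,0,0,0, -0.005,0,0,0, -0.006,0,0,0, -0.007,0,0,0, -0.008,0,0,0, -0.009,0,0,0, -0.01,0,0,0]'
python3 - <<'E'
from h import *
s=sense();print(bf(s["eef_pos"]).round(1),"blockF",(s["contact_force"]@X).round(1),(s["contact_force"]@U).round(1),s["contact_force"][2].round(1))
w=snapshot('wrist');save(w,'w28',(220,180,200,200),3)
si=snapshot('side')
im=cv2.resize(si["color"][200:245,312:357,::-1],None,fx=8,fy=8,interpolation=cv2.INTER_CUBIC)
w=cv2.imread("pics/w28.png")[140:500];cv2.imwrite("pics/ss28.png",cv2.resize(np.hstack([im,w]),None,fx=.8,fy=.8))
E
```

```text
time_s: 59.6
eef_pos: [580.4, 37.7, 128.6]
tcp_rot: [3.141, 0.0, 1.821]
contact_force: [-1.2, -2.6, 6.0]
finger_gap: 12.6
time_s: 60.6
eef_pos: [582.4, 29.2, 128.2]
tcp_rot: [-3.141, -0.002, 1.821]
contact_force: [-1.4, 7.8, 3.5]
finger_gap: 12.9
[-0.  14.2 42.2] blockF 0.6 7.9 3.5
```

View pics/ss28.png

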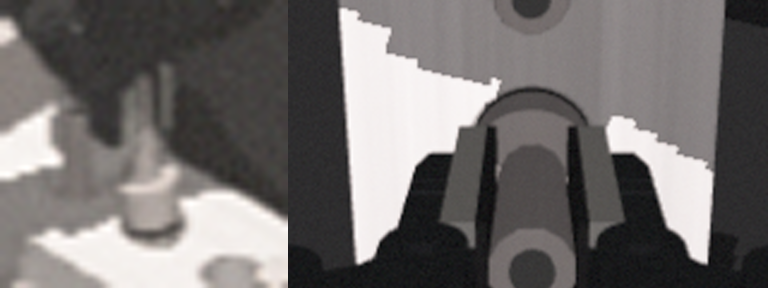

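It's captured in the bore and straightening. Continuing as before.

```bash
python3 -m inch '[-0.001,0,0,0, -0.002,0,0,0, -0.003,0,0.0005,0, -0.004,0,0.001,0, -0.005,0,0.0015,0, -0.006,0,0.002,0, -0.007,0,0.0025,0, -0.008,0,0.003,0, -0.009,0,0.003,0, -0.009,0,0.003,0]'
python3 -m inch '[-0.001,0,0.001,0, -0.002,0,0.002,0, -0.003,0,0.003,0, -0.004,0,0.004,0, -0.004,0,0.005,0, -0.004,0,0.007,0, -0.004,0,0.008,0, -0.004,0,0.01,0, -0.004,0,0.011,0, -0.004,0,0.012,0]'
python3 - <<'E'
from h import *
s=sense();print(bf(s["eef_pos"]).round(1),"blockF",(s["contact_force"]@X).round(1),(s["contact_force"]@U).round(1),s["contact_force"][2].round(1))
E
```

```text
time_s: 61.7
eef_pos: [584.7, 20.3, 125.0]
tcp_rot: [-3.141, -0.002, 1.821]
contact_force: [-1.4, 5.5, 1.3]
finger_gap: 12.7
time_s: 62.7
eef_pos: [585.7, 16.3, 113.1]
tcp_rot: [-3.141, -0.002, 1.821]
contact_force: [-1.2, 4.9, 1.9]
finger_gap: 13.1
[-0.1  1.  27.1] blockF 0.1 5.0 1.9
```

```bash
python3 -m inch '[0,0,0.002,0, 0,0,0.004,0, 0,0,0.006,0, 0,0,0.008,0, 0,0,0.01,0, 0,0,0.012,0, 0,0,0.013,0, 0,0,0.014,0, 0,0,0.015,0, 0,0,0.016,0]'
python3 -m inch '[0,0,0.0005,0, 0,0,0.001,0, 0,0,0.0015,0, 0,0,0.002,0, 0,0,0.0025,0, 0,0,0.003,0, 0,0,0.0035,0, 0,0,0.004,0, 0,0,0.0045,0, 0,0,0.005,0]'
python3 - <<'E'
from h import *
s=sense();print(bf(s["eef_pos"]).round(1),"blockF",(s["contact_force"]@X).round(1),(s["contact_force"]@U).round(1),s["contact_force"][2].round(1))
E
```

```text
time_s: 63.7
eef_pos: [585.7, 16.3, 97.1]
tcp_rot: [-3.141, -0.002, 1.821]
contact_force: [-2.2, 5.9, 2.3]
finger_gap: 13.2
time_s: 64.7
eef_pos: [586.2, 16.0, 93.4]
tcp_rot: [3.141, -0.0, 1.821]
contact_force: [-6.9, 3.0, 21.7]
finger_gap: 13.0
[0.3 0.5 7.4] blockF -5.9 4.7 21.7
```

Same floor contact (22 N at the same height, z 93.4). Release and rise.

```bash
python3 -m inch '[0,0,0,0, 0,0,0,0, 0,0,0,0, 0,0,0,0, 0,0,0,0, 0,0,0,0, 0,0,0,0, 0,0,0,0, 0,0,0,0, 0,0,0,0]' 0.5 
python3 -m inch '[0,0,-0.01,0, 0,0,-0.03,0, 0,0,-0.055,0, 0,0,-0.085,0, 0,0,-0.115,0, 0,0,-0.14,0, 0,0,-0.16,0, 0,0,-0.17,0, 0,0,-0.175,0, 0,0,-0.175,0]' 
python3 - <<'E'
from h import *
w=snapshot('wrist');save(w,'w30')
go(521,-306,250,1.39)
E
```

```text
time_s: 65.7
eef_pos: [585.9, 15.5, 92.3]
tcp_rot: [-3.142, 0.0, 1.821]
contact_force: [-0.3, -0.2, 0.7]
finger_gap: 42.6
time_s: 66.7
eef_pos: [586.0, 15.5, 267.4]
tcp_rot: [3.142, 0.0, 1.821]
contact_force: [-0.8, 0.2, -1.6]
finger_gap: 42.4
t 66.75 at [585.8  15.5 266.7] rot [-3.141 -0.     1.821] -> t [-0.2955 -0.1423  0.0167] turn 0.431 F [-0.6 -0.6 -0. ] gap 42.6 q6 -0.35
```

View pics/w30.png

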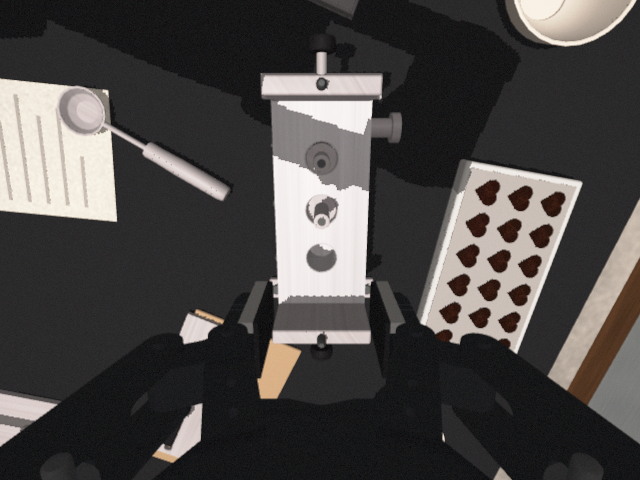

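Both pistons stand in bores 3 and 2. The cover on the mat appears shifted to the left (it was knocked). Checking the tray and measuring the cover again.

```bash
python3 - <<'E'
from h import *
si=snapshot('side');save(si,'si31',(290,270,200,150),4)
sc=snapshot('scene');save(sc,'sc31',(200,180,266,230),3)
E
```

```text
(no output)
```

View pics/si31.png

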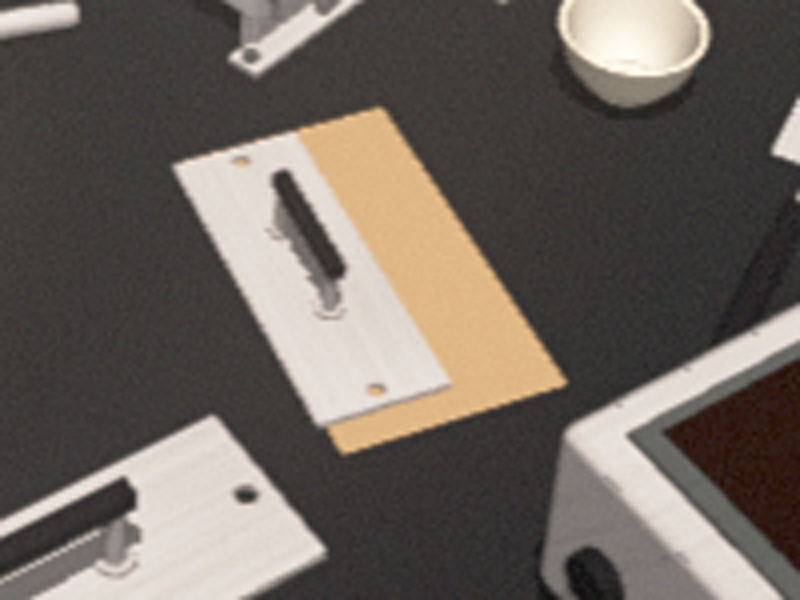

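View pics/sc31.png

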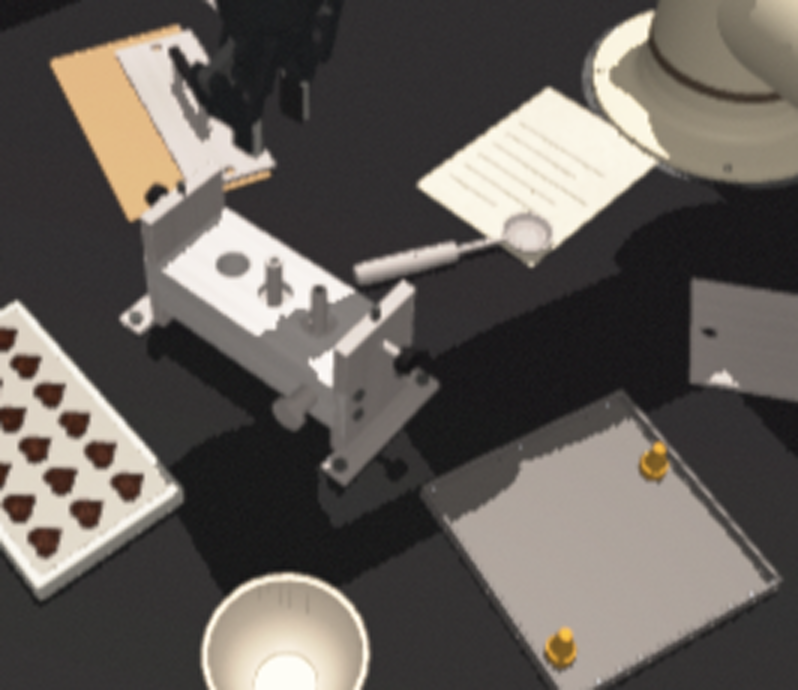

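The tray holds only the nozzles now, and the cover has moved to the -x edge of the mat. In the side crop its holes are at (241,161) and (375,390).

```bash
python3 - <<'E'
from h import *
si=snapshot('side');f=lambda p:np.array(p)/4+[290,270]
a,b=[atz(si,f(p),8.5) for p in [(241,161),(375,390)]]
print(a,b,(a+b)/2,np.linalg.norm(a-b), np.arctan2(-(a-b)[0],(a-b)[1]))
C=[atz(si,f(p),9) for p in [(174,164),(298,131),(451,384),(322,425)]];print(np.round(C,1).tolist(),np.mean(C,0))
H=[atz(si,f(p),56) for p in [(283,175),(336,270)]];print(np.mean(H,0))
c=(a+b)/2; go(c[0],c[1],200,1.571+np.arctan2(-(a-b)[0],(a-b)[1]))
E
```

```text
[ 499.39797412 -195.46386029    8.5       ] [ 460.75589065 -399.93917673    8.5       ] [ 480.07693239 -297.70151851    8.5       ] 208.09460744845128 -0.18677889850891838
[[459.7, -175.1, 9.0], [547.5, -192.1, 9.0], [502.3, -420.3, 9.0], [418.1, -405.5, 9.0]] [ 481.87680041 -298.24688402    9.        ]
[ 478.51669727 -301.10835927   56.        ]
t 66.9 at [585.7  15.5 266.3] rot [-3.14  -0.     1.821] -> t [-0.2774 -0.1797  0.0664] turn 0.437 F [-0.4  0.5 -0. ] gap 42.9 q6 -0.35
```

Hole spacing is 208.1 mm, which is the real cover. Its centre is (480.5,-298), yaw -0.187. Moving above it.

```bash
python3 -m inch '[-0.01,-0.006,0,0.04, -0.035,-0.022,0,0.09, -0.07,-0.045,0,0.14, -0.11,-0.071,0,0.2, -0.15,-0.097,0.01,0.26, -0.19,-0.123,0.02,0.32, -0.225,-0.146,0.03,0.37, -0.25,-0.162,0.045,0.41, -0.27,-0.175,0.06,0.437, -0.277,-0.18,0.066,0.437]' 0
python3 - <<'E'
from h import *
for i in range(4): w=snapshot('wrist')
save(w,'w32')
R=Ro.from_euler('z',-0.187)
L=[(0,-104,9),(0,104,9),(0,-45,56),(0,45,56)]
print(proj(w,[R.apply(p)+[480.5,-298,0] for p in L]).round(1).tolist())
go(480.5,-298,32,1.384)
E
```

```text
time_s: 67.9
eef_pos: [478.3, -299.5, 199.5]
tcp_rot: [-3.139, -0.001, 1.379]
contact_force: [-0.0, 0.7, -0.1]
finger_gap: 85.7
[[322.5, 303.9], [322.6, 92.9], [322.7, 268.9], [322.8, 165.3]]
t 68.1 at [ 480.3 -297.   201.8] rot [3.141 0.    1.384] -> t [-0.0009  0.0004  0.1698] turn -0.0 F [-0.1  0.2  0.1] gap 85.2 q6 -0.5
```

View pics/w32.png

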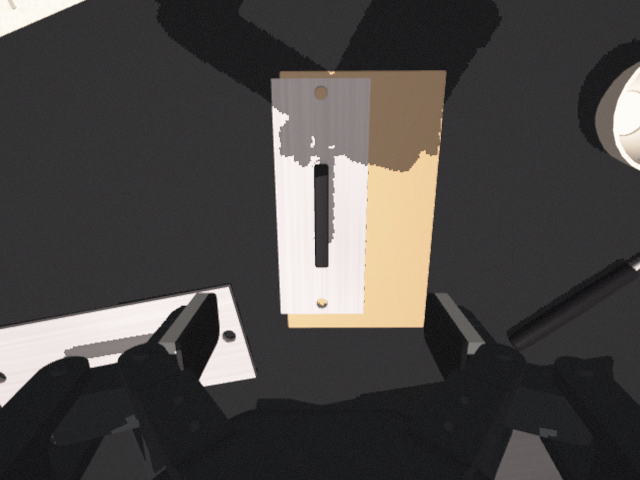

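Holes at (321,93) and (321.5,303) are within 1–2 px of prediction. Descending on the handle.

```bash
python3 -m inch '[-0.001,0,0.01,0, -0.001,0,0.028,0, -0.001,0,0.048,0, -0.001,0,0.07,0, -0.001,0,0.092,0, -0.001,0,0.114,0, -0.001,0,0.134,0, -0.001,0,0.15,0, -0.001,0,0.16,0, -0.001,0,0.167,0]' 0
python3 -m inch '[0,0,0.001,0, 0,0,0.002,0, 0,0,0.0025,0, 0,0,0.0025,0, 0,0,0.0025,0, 0,0,0.0025,0, 0,0,0.0025,0, 0,0,0.0025,0, 0,0,0.0025,0, 0,0,0.0025,0]'
python3 - <<'E'
from h import *
w=snapshot('wrist');save(w,'w33')
R=Ro.from_euler('z',-0.187)
go(480.5,-298,32,1.384)
print(proj(w,[R.apply(p)+[480.5,-298,0] for p in [(0,104,9),(0,45,56)]]).round(1).tolist())
E
```

```text
time_s: 69.1
eef_pos: [480.1, -297.8, 33.7]
tcp_rot: [-3.141, -0.0, 1.385]
contact_force: [-1.2, -0.3, 0.5]
finger_gap: 85.4
time_s: 70.1
eef_pos: [479.9, -298.5, 31.8]
tcp_rot: [-3.142, 0.0, 1.384]
contact_force: [0.1, -0.7, 0.6]
finger_gap: 85.6
t 70.15 at [ 479.9 -298.5   31.9] rot [3.142 0.    1.384] -> t [ 0.0006  0.0005 -0.0001] turn -0.0 F [ 0.2 -0.4 -0.1] gap 85.6 q6 -0.51
[[323.7, 49.6], [324.3, 209.9]]
```

View pics/w33.png

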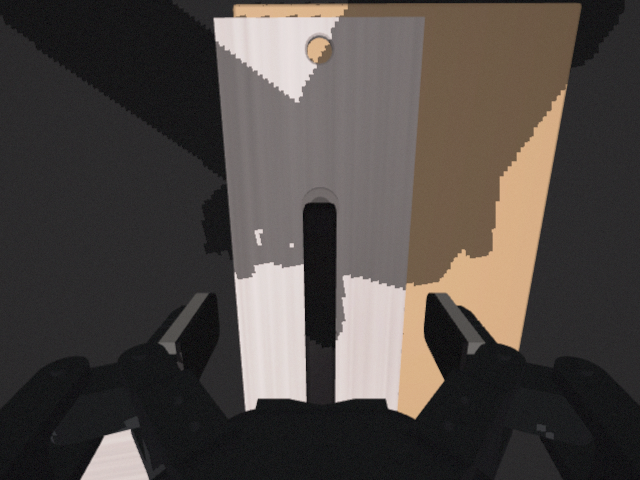

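Comparing this grip view with the first one gives the seating pose: here the hole is at row 49 and the bar end at row 203, against 59 and 213 before, at the same height over the plate. Working out the along-bar difference.

```bash
python3 - <<'E'
from h import *
w=snapshot('wrist');R=Ro.from_euler('z',-0.187)
for d in (-4,0,4): print(d,proj(w,[R.apply(p)+[480,-298,0] for p in [(0,104+d,9),(0,45+d,56)]]).round(1).tolist())
for n in ('w2','w33'):
    im=cv2.imread(f"pics/{n}.png"); c=im[20:80,290:350]; cv2.imwrite(f"pics/h_{n}.png",cv2.resize(im[20:230,280:360],None,fx=2.8,fy=2.8,interpolation=cv2.INTER_CUBIC))
cv2.imwrite("pics/hh.png",np.hstack([cv2.imread("pics/h_w2.png"),cv2.imread("pics/h_w33.png")]))
E
```

```text
-4 [[322.5, 60.3], [322.8, 221.5]]
0 [[322.5, 49.9], [322.8, 210.2]]
4 [[322.5, 39.4], [322.9, 198.7]]
```

View pics/hh.png

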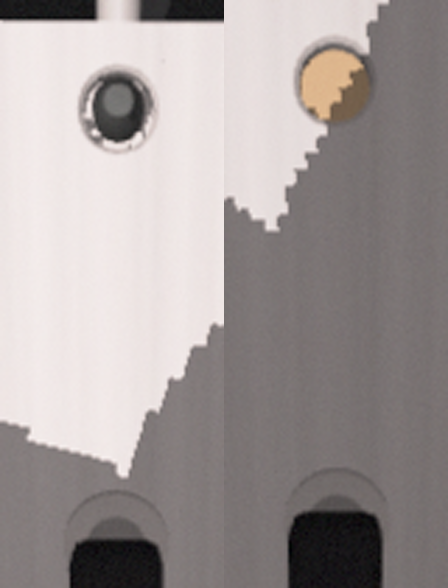

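The grip sits 3.6 mm further toward -u than the first, so the seated TCP should be (586.5, 14.0, 165.6), yaw 1.826. Closing and lifting.

```bash
python3 -m inch '[0,0,0,0, 0,0,0,0, 0,0,0,0, 0,0,0,0, 0,0,0,0, 0,0,0,0, 0,0,0,0, 0,0,0,0, 0,0,0,0, 0,0,0,0]' 1 70
python3 -m inch '[0,0,-0.004,0, 0,0,-0.012,0, 0,0,-0.028,0, 0,0,-0.05,0, 0,0,-0.08,0, 0,0,-0.11,0, 0,0,-0.14,0, 0,0,-0.17,0, 0,0,-0.19,0, 0,0,-0.2,0]'
python3 - <<'E'
from h import *
go(586.5,14.0,232,1.826)
E
```

```text
time_s: 71.2
eef_pos: [479.9, -298.5, 32.0]
tcp_rot: [3.142, 0.0, 1.384]
contact_force: [-2.8, 1.0, 5.8]
finger_gap: 10.8
time_s: 72.2
eef_pos: [480.2, -298.6, 234.1]
tcp_rot: [3.139, 0.001, 1.384]
contact_force: [0.5, 0.3, -4.9]
finger_gap: 11.0
t 72.2 at [ 480.2 -298.6  234.1] rot [3.139e+00 1.000e-03 1.384e+00] -> t [0.3269 0.0464 0.0018] turn -0.442 F [ 0.5  0.3 -4.9] gap 11.0 q6 -0.51
```

```bash
python3 -m inch '[0.01,0.001,0,-0.04, 0.03,0.004,0,-0.09, 0.06,0.008,0,-0.14, 0.1,0.014,0,-0.19, 0.14,0.02,0,-0.24, 0.18,0.026,0,-0.29, 0.22,0.031,0,-0.34, 0.26,0.037,0,-0.39, 0.3,0.043,0,-0.43, 0.322,0.046,0,-0.442]'
python3 -m inch '[0.001,0,0,0, 0.002,0,0,0, 0.003,0,0,0, 0.004,0,0,0, 0.005,0,0,0, 0.005,0,0,0, 0.005,0,0,0, 0.005,0,0,0, 0.005,0,0,0, 0.005,0,0,0]'
python3 - <<'E'
from h import *
w=snapshot('wrist');save(w,'w35')
go(586.5,14.0,185,1.826)
E
```

```text
time_s: 73.2
eef_pos: [584.8, 13.0, 230.1]
tcp_rot: [-3.14, -0.001, 1.831]
contact_force: [-0.2, -0.2, -5.0]
finger_gap: 10.5
time_s: 74.2
eef_pos: [583.7, 14.2, 231.8]
tcp_rot: [-3.142, 0.0, 1.826]
contact_force: [1.2, 0.3, -5.1]
finger_gap: 10.7
t 74.25 at [583.7  14.2 231.8] rot [-3.142  0.     1.826] -> t [-0.0009  0.0027  0.0468] turn -0.0 F [ 0.1  0.1 -4.5] gap 10.9 q6 -0.36
```

View pics/w35.png

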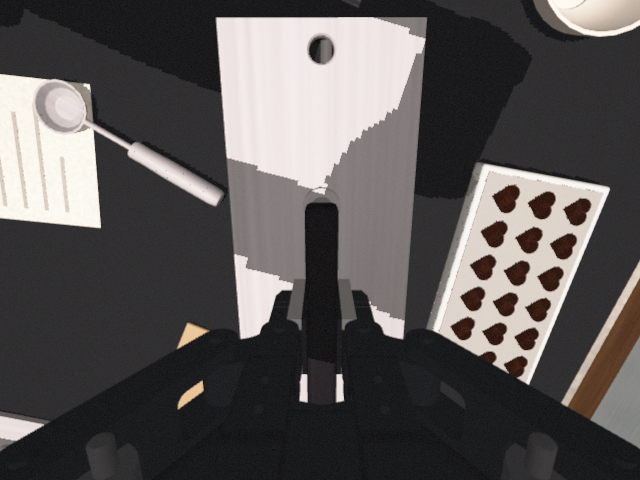

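```bash
python3 -m inch '[0,0.001,0.004,0, -0.001,0.002,0.01,0, -0.001,0.0027,0.016,0, -0.001,0.0027,0.023,0, -0.001,0.0027,0.03,0, -0.001,0.0027,0.036,0, -0.001,0.0027,0.041,0, -0.001,0.0027,0.044,0, -0.001,0.0027,0.0465,0, -0.001,0.0027,0.0465,0]'
python3 - <<'E'
from h import *
w=snapshot('wrist');save(w,'w36')
save(w,'w36a',(285,20,75,65),8)
go(586.5,14.0,166,1.826)
si=snapshot('side');save(si,'si36',(285,180,110,90),7)
sc=snapshot('scene');save(sc,'sc36',(235,210,120,100),6)
E
```

```text
time_s: 75.25
eef_pos: [586.5, 14.0, 185.1]
tcp_rot: [-3.141, -0.0, 1.826]
contact_force: [0.6, -0.1, -4.8]
finger_gap: 10.8
t 75.3 at [586.6  14.  185.3] rot [-3.142  0.     1.826] -> t [ 0.0001 -0.0001  0.0193] turn -0.0 F [ 1.3  0.2 -5.6] gap 10.6 q6 -0.36
```

View pics/w36a.png

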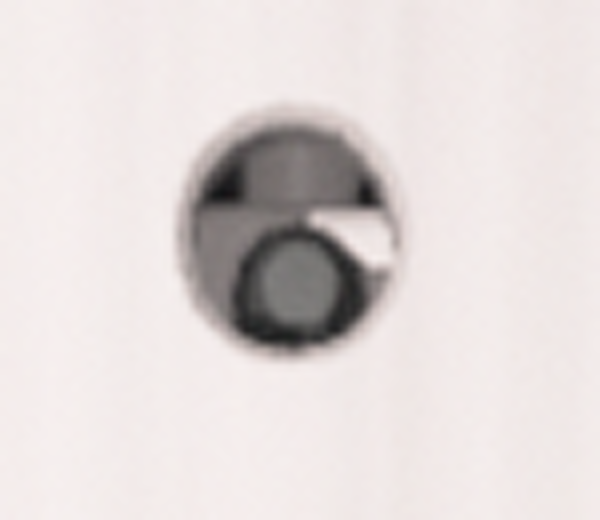

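View pics/si36.png

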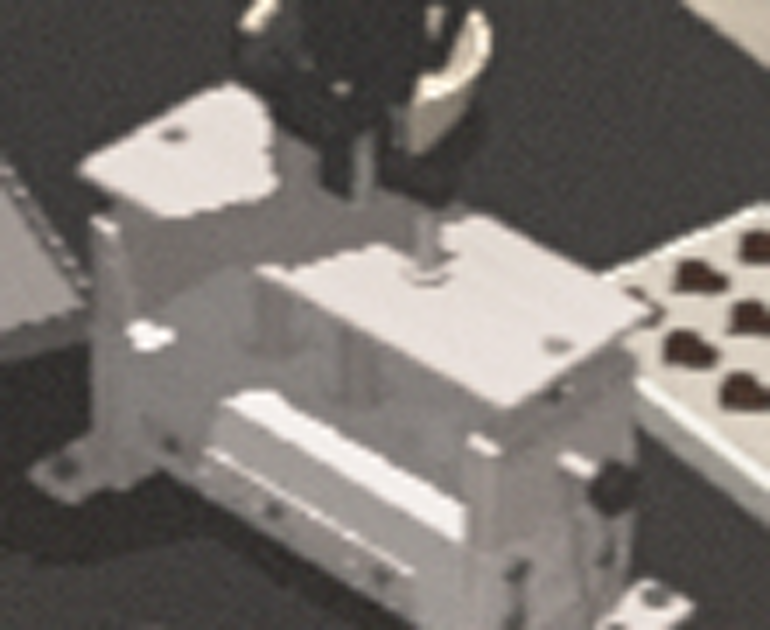

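View pics/sc36.png

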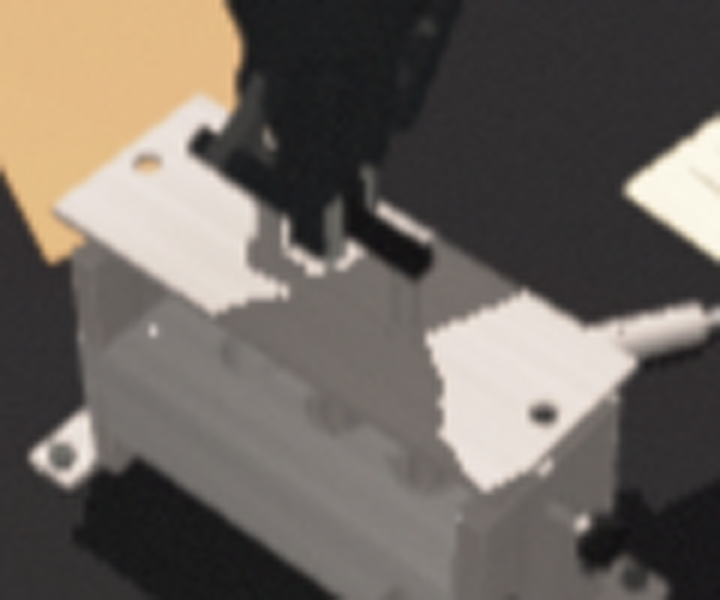

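Dowel tip seen through the +y hole at crop (297,282), hole centre at (291,230). Checking that against the parallax expected for an aligned cover.

```bash
python3 - <<'E'
from h import *
w=snapshot('wrist')
for d in (-2,0,2):
    P=W(0,104,0)
    a=proj(w,[[*(P+d*U)[:2],162.4],[*(P)[:2],150]]); print(d,((a-[285,20])*8).round(0).tolist(),(a[1]-a[0])*8)
P=W(0,104,0)+2*X;print(proj(w,[[*P[:2],162.4]])*8-np.array([285,20])*8)
E
```

```text
-2 [[307.0, 264.0], [305.0, 271.0]] [-1.15253184  6.9817964 ]
0 [[307.0, 223.0], [305.0, 271.0]] [-1.40964452 48.66239902]
2 [[307.0, 181.0], [305.0, 271.0]] [-1.66873566 90.66373164]
[[344.4606464 222.8614422]]
```

Alignment is within 0.2 mm in u and 0.4 mm in x. Lowering with +0.3 mm in x.

```bash
python3 -m inch '[0,0.0003,0.002,0, 0,0.0003,0.004,0, 0,0.0003,0.006,0, 0,0.0003,0.008,0, 0,0.0003,0.01,0, 0,0.0003,0.012,0, 0,0.0003,0.013,0, 0,0.0003,0.014,0, 0,0.0003,0.015,0, 0,0.0003,0.016,0]'
python3 -m inch '[0,0,0.0005,0, 0,0,0.001,0, 0,0,0.0015,0, 0,0,0.002,0, 0,0,0.0025,0, 0,0,0.003,0, 0,0,0.0035,0, 0,0,0.004,0, 0,0,0.0045,0, 0,0,0.0045,0]'
python3 - <<'E'
from h import *
go(586.5,14.0,166,1.826)
w=snapshot('wrist');save(w,'w37')
E
```

```text
time_s: 76.45
eef_pos: [586.9, 14.0, 169.3]
tcp_rot: [3.142, 0.0, 1.826]
contact_force: [-0.8, -0.6, -4.5]
finger_gap: 10.4
time_s: 77.45
eef_pos: [586.9, 14.0, 166.0]
tcp_rot: [3.141, 0.0, 1.826]
contact_force: [-6.6, 0.6, 9.6]
finger_gap: 10.2
t 77.45 at [586.9  14.  166. ] rot [3.141 0.    1.826] -> t [ 0.0001 -0.0004 -0.    ] turn -0.0 F [-6.6  0.6  9.6] gap 10.2 q6 -0.36
```

View pics/w37.png

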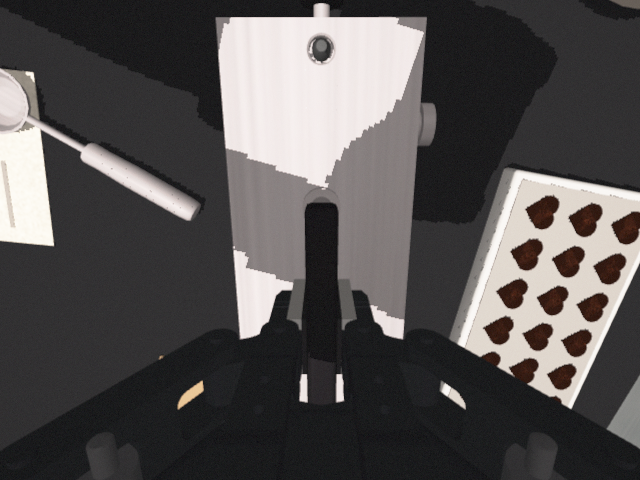

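The dowel shows in the hole and contact comes at TCP z 166.0, against 165.6 when it was seated at the start. Releasing.

```bash
python3 -m inch '[0,0,-0.001,0, 0,0,-0.001,0, 0,0,-0.001,0, 0,0,-0.001,0, 0,0,-0.001,0, 0,0,-0.001,0, 0,0,-0.001,0, 0,0,-0.001,0, 0,0,-0.001,0, 0,0,-0.001,0]' 0
python3 -m inch '[0,0,-0.01,0, 0,0,-0.03,0, 0,0,-0.055,0, 0,0,-0.08,0, 0,0,-0.1,0, 0,0,-0.11,0, 0,0,-0.115,0, 0,0,-0.115,0, 0,0,-0.115,0, 0,0,-0.115,0]' 0
python3 -m inch '[-0.02,0,0,0, -0.05,0,0,0, -0.09,0,0,0, -0.13,0,0,0, -0.17,0,0,0, -0.21,0,0,0, -0.24,0,0,0, -0.25,0,0,0, -0.25,0,0,0, -0.25,0,0,0]' 0
python3 - <<'E'
from h import *
print(sense()["contact_force"])
si=snapshot('side');save(si,'si38',(285,180,110,90),7)
sc=snapshot('scene');save(sc,'sc38',(235,210,120,100),6)
E
```

```text
time_s: 78.5
eef_pos: [586.9, 14.0, 165.8]
tcp_rot: [-3.141, 0.0, 1.826]
contact_force: [0.1, -0.6, 0.1]
finger_gap: 85.4
time_s: 79.5
eef_pos: [586.6, 14.1, 279.8]
tcp_rot: [-3.14, -0.0, 1.826]
contact_force: [0.3, 0.1, 0.3]
finger_gap: 85.5
time_s: 80.5
eef_pos: [649.8, -226.9, 280.5]
tcp_rot: [-3.141, -0.001, 1.826]
contact_force: [0.0, 1.0, 0.1]
finger_gap: 85.4
[0.03730221 1.01511787 0.10328259]
```

View pics/si38.png

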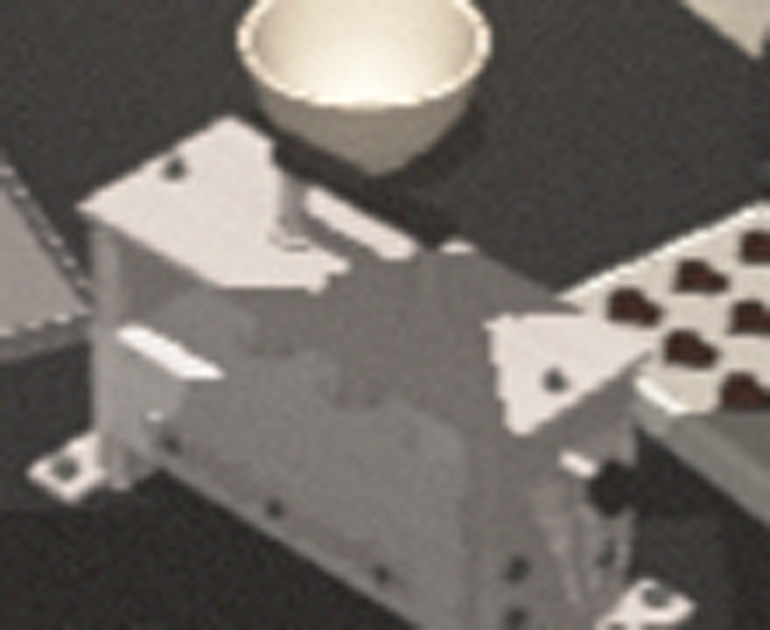

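View pics/sc38.png

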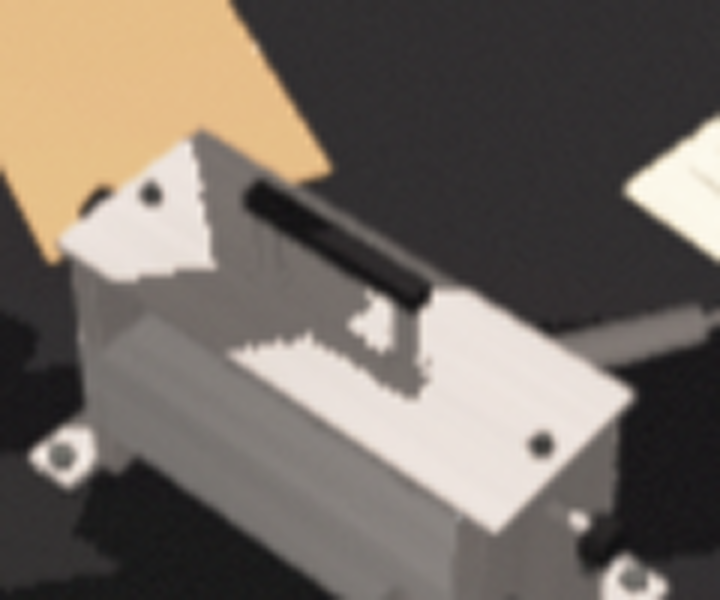

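The holes in the scene view are now at (260.2,242) and (325.2,283.8), matching the seated start at (260.3,242) and (325.3,284). The robot touches nothing. Handing in.

```bash
python3 -c "
from h import *
print(close_job(), sense()['time_s'])"
```

```text
the job is handed in; nothing more can be done
the job is handed in; nothing more can be done
```

I refitted the dosing head and handed the job in after about 81 s. No verdict is reported, so what follows rests on my own checks.

**What I did**
- I laid the cover flat on the mat and let go.
- Only two pistons stood in the tray. I tilted each in the pads (about 0.27 rad by my estimate) against the +y cheek.
- I then started each with one foot edge in its bore, straightened it and slid it home. The first went into bore 3, the second into bore 2.
- The cover had been knocked sideways on the mat in the meantime, so I measured it again before picking it up and seating it on its dowels.

**Last checks**
- **Pistons:** both met the bore floor at the same height with about 22 N. The stems looked upright and were where I predicted them.
- **Tray:** only the two nozzles were left in it.
- **Cover:** the tool seated at z 166.0 mm, against 165.6 mm at the start. In the scene view its holes lie within 0.2 px of their starting positions.
- **Robot:** the arm is clear, with contact force about 1 N, which is at noise level.

**Uncertain or wrong on the way**
- How deep the foot was at each tilted start was only estimated, at 3 to 8 mm below the mouth. The cameras and the contact forces agreed with that.
- I also sent one stray command, which I killed before the arm moved, and two rows with missing numbers, which were refused. None of these had any effect.

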